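# Preheat the table grill, check its plate and load the koftas

## Robot

A 6-joint arm with a two-finger parallel gripper is mounted at the origin on the work surface. World frame = base frame: x ahead of the robot, y to its left, z up, the work surface at z = 0. Lengths are in mm, angles in rad, forces in N, time in s.
With the tool pointing down it reaches from about 275 to 1000 mm from the base axis. Payload 8.4 kg.
Tool frame: the origin (TCP) lies midway between the tips of the shut fingers; the grasp point (between the pads) lies r.grasp_offset behind it (r.grasp_offset is the distance from the TCP to the grasp point, in mm); z points along the fingers, y is the direction in which the jaws open and shut (so a half turn about z gives the same grasp; the last joint's range is limited). The gripper opens to 85 mm and grips with 20 to 120 N. Pads are 22 mm wide; open, the fingers measure 114 mm over their backs; the gripper's body (76 mm by 85 mm) begins 54 mm behind the grasp point. The pads swing forward as they close: fully open they stand 13 mm farther back than shut.
Start: joints at [1.291, 0.353, 1.633, -0, 1.155, -0.002], TCP at [171.399, 601.041, 231.281] pointing down, gripper open.
Joint ranges: [-2.63, 2.63], [-0.92, 2.1], [0.06, 2.66], [-1.3, 4.44], [0, 2.69], [-3.02, 3.02]. Speed limits (rad/s): [2.22, 2.22, 2.79, 3.14, 3.14, 3.14].

## Interface

Orientations are given as [roll, pitch, yaw] about the fixed x, y, z axes, in that order (R = Rz(yaw) Ry(pitch) Rx(roll)).
In Python, from rig import r gives the robot as it stands.
- The arm moves only by the tool jog_arm, never from a script. Its argument "series" is a list that holds one entry, the list of rows, each a list of 7 numbers: the shift along the tool's x, y, z in cm, then the turn, a rotation vector about the tool's x, y, z in degrees, then the finger opening in cm, from 0 to 8.54. A call has 1 to 5 rows; each row is the pose to reach, as a shift and turn from the pose commanded when the call began, along the tool's axes at that moment; what a row does not reach only later rows make up. A row lasts 1/8 s, in which the tool goes at most 62.5 mm and 10.7 degrees, less where a joint would pass 70% of its speed; a pose out of reach is approached as far as the arm can. A call with a gripper value outside its range is refused whole. The fingers move at their own pace and stop on an object; "newtons" is the grip in N (left out, the last holds). Time passes only in rows, so rows that repeat a pose let the fingers close. It gives the time, the measured TCP pose, the force and the opening at its end, in the units of the state.
- r.sense(): the state, without advancing time (a new reading comes with each control period).
- r.grab_frame(name): name is "scene" or "top"; returns the picture (384x512x3 uint8, red, green, blue); there is no depth.
- r.calibration(name): a dict with "mtx" (3x3 intrinsics, pixels), "origin" and "attitude" of the camera in the world. Camera axes: x right, y down, z forward; pixel columns grow to the right and rows downward; lengths in mm; the calibration is good to about 2 mm. A picture is of the moment at which its call begins. calibration takes no time and is no camera call.
- r.sign_off(): hands the job in, once; it reports no verdict.
The state is a dict: "clock": time; "qpos": joint angles; "qvel": joint speeds; "joint_efforts": joint torques, N m; "eef_pos": TCP position; "tcp_rot": TCP orientation; "contact_force": force on the tool from outside, world axes, zero at the start; "wrist_torque": the same for the moment, N m; "opening": opening from 0.0 (shut) to 1.0 (fully open).
Only numpy, scipy, OpenCV 4.12 (cv2) and the standard library are available. Lean on these libraries where they do the work, as an engineer would, in place of code of your own. Each camera call takes 0.05 s, during which the arm holds its last target.

## Task

First open the grill's lid upright and lower the heat lever on the grill's control head all the way. Then pick up the infrared thermometer, point its nose from about a hand's width (10 to 20 cm) at the round steel spot in the middle of the grill plate, hold it steady there for two seconds, and stand it back upright in its steel tray. After that lay every kofta from the chopping board flat on the grill plate, side by side, then fold the lid down and leave it ajar at 30 degrees, without disturbing the salt jar, pepper mill or mug.

Things in the scene. Friction and masses are not known exactly. Their poses are not given: they have to be found in the camera images.
- grill: Table contact grill, fixed. Dark steel base 320 (x) x 190 (y) x 60 high; origin: centre of its underside; z up, x along the hinge, +y to the hinge side. Black cooking plate 300 (x) x 124 (y) centred at x 0, y -25, top at z 66, in a 6 wide steel rim to z 72. Control head 45 x 50 x 76 high (95 at the lever's pivot ears) at x -130, y -120. Hinge cheeks to z 105 at x +-152, y 80.
- hinge (a point): Middle of the lid's hinge axis (grill frame x 0, y 80, z 90), which runs along the grill's x. Axes as the grill's. A point of the lid at radius r from the axis lies, at lid angle a, at grill y 80 - r cos a, z 90 + r sin a. A white pin on the quadrant at the +x hinge end lies on the 30 degree line (lid's mid-plane on the pin = 0.52 rad).
- lid (a joint): Lid angle, rad: 0 closed (level), grows as it opens, 1.57 vertical, stop at 1.75. Stiff hinge: it stays where left; 1 to 5 N at the handle moves it. Aluminium panel 284 x 155 x 15 (25 with cover plates), from 15 to 170 from the hinge axis, mid-plane through the axis.
- handle (a point): Middle of the lid's handle: black round bar 14 thick, 162 long, parallel to the hinge, 215 from its axis in the lid's mid-plane, on two arms 12 wide at +-75 along it; 38 clear gap between bar and lid edge. Axes as the lid's. The bar can turn in a grip, so the tool may stay pointing down.
- lever (a joint): Heat lever angle, rad: 0 raised (0.6 rad above level), grows as it is lowered, 1.1 = bottom stop (0.5 rad below level). Stays where left; 1.5 N at the tip moves it. Pivot along the grill's x at grill x -130, y -146, z 82; it points to the grill's -y. At the bottom stop the tip is at grill y -199, z 53.
- lever_tip (a point): Centre of the lever's black paddle (32 x 30 x 10), 60 from the pivot. Push it down from above.
- spot (a point): Centre of the bright round spot, 32 in diameter, in the middle of the cooking plate, on its surface (grill frame 0, -25, 66). Axes as the grill's.
- therm: Infrared thermometer, loose, 0.25 kg, upright in its tray. Origin: centre of its underside; z up, x the way its nose looks. Foot 66 x 50 x 22 high; upright grey grip 38 (x) x 32 (y) up to z 150 (take it from above across y, at z 125 to 130); nose barrel 28 thick sticking out forward and 45 degrees down from x 12, z 128.
- nose (a point): Front of the thermometer's nose, at x 47, z 93 of the thermometer. The point's x axis is the line of sight: 45 degrees below the thermometer's own x. The spot must lie on this line (within 16 mm), 70 to 250 ahead.
- tray: Steel tray, fixed, 130 x 120, floor 4 thick, rim to z 12. Origin at the centre of its underside.
- board: Wooden chopping board, fixed, 270 (x) x 260 (y) x 12 thick. Origin at the centre of its underside.
- kofta1: Kofta: rigid (frozen) brown oval, 84 long (x) x 42 wide (y) x 24 high, flat top and bottom, 0.08 to 0.15 kg, loose, at first on the board; origin at its middle, 12 above its underside. May be absent (two to four are there).
- kofta2: Kofta: rigid (frozen) brown oval, 84 long (x) x 42 wide (y) x 24 high, flat top and bottom, 0.08 to 0.15 kg, loose, at first on the board; origin at its middle, 12 above its underside. May be absent (two to four are there).
- kofta3: Kofta: rigid (frozen) brown oval, 84 long (x) x 42 wide (y) x 24 high, flat top and bottom, 0.08 to 0.15 kg, loose, at first on the board; origin at its middle, 12 above its underside. May be absent (two to four are there).
- kofta4: Kofta: rigid (frozen) brown oval, 84 long (x) x 42 wide (y) x 24 high, flat top and bottom, 0.08 to 0.15 kg, loose, at first on the board; origin at its middle, 12 above its underside. May be absent (two to four are there).
- salt: Bystander, leave alone: salt jar, 52 dia x 85 high. Origin at the centre of its underside.
- mill: Bystander, leave alone: dark wooden pepper mill, 54 dia x 155 high. Origin at the centre of its underside.
- mug: Bystander, leave alone: white mug, 80 dia x 90 high. Origin at the centre of its underside.
There are look-alikes about, which are no part of the job. Leave any blue or white look-alike of the kofta2 alone. What is shaped like the kofta3 but red is not meant.

How it is judged:
By the outcome, as a careful person would: the job done as asked, in the order asked, and still so for the second after the job is handed in, with the robot touching nothing.
Of kofta1, kofta2, kofta3, kofta4 only 2 to 4 are there at a start; the rules pass over those that are not, and their reading is None.
At some moment in a run one of kofta1, kofta2, kofta3, kofta4 may be knocked a few centimetres aside while the robot is not near it.
It also fails if it takes over 210 s, if anything falls off the work surface, if the arm or the gripper's body presses on something with over 40 N, if the wrist force passes 120 N, or if a joint passes its speed limit or range.

## Working session

There is one attempt and no reset: what is moved stays moved. The work goes in short steps, Python scripts to look and compute and a tool call to move; the robot and the scene stay as the last step left them, time stands still between calls to the robot, and variables do not carry over. Pictures are saved under pics/ and viewed, and the job is handed in when it is done.

Besides the shell and the picture viewer there is one more tool, called after "Emit:" by a JSON object that holds its "name" and its "arguments". jog_arm: Moves the arm, as the interface text tells. Its arguments: {"type":"object","properties":{"series":{"type":"array","items":{"type":"array","items":{"type":"array","items":{"type":"number"}}}},"newtons":{"type":"number"}},"required":["series"]}

```bash
ls; mkdir -p pics; python3 - <<'E'
from rig import r
import cv2,numpy as np
print(r.sense()); print(r.grasp_offset)
for n in("scene","top"):
    print(r.calibration(n))
    im=r.grab_frame(n); cv2.imwrite(f"pics/{n}0.png",im[:,:,::-1])
E
```

```text
pics
{'clock': 0.0, 'qpos': array([ 1.29061314e+00,  3.53684521e-01,  1.63414604e+00, -6.02634945e-06,
        1.15517752e+00, -2.44572855e-03]), 'qvel': array([-1.38471212e-03, -3.84578182e-04, -1.92289158e-03,  4.59844795e-04,
       -1.70805337e-03,  4.46879072e-05]), 'joint_efforts': array([ 1.81933028e-03, -6.05247116e+01, -3.42081928e+01,  2.56241601e-04,
        8.98879138e-03,  2.27052851e-06]), 'eef_pos': array([171.25996985, 600.58128676, 230.5338645 ]), 'tcp_rot': array([-3.14017722e+00,  2.04810169e-06,  2.86385763e+00]), 'contact_force': array([ 0.271983  ,  0.40698251, -0.0181657 ]), 'wrist_torque': array([-0.02153999,  0.04848948, -0.02205975]), 'opening': 1.002842506566957}
18.700000000000003
{'mtx': array([[358.33195066,   0.        , 259.30874958],
       [  0.        , 358.33195066, 193.48231638],
       [  0.        ,   0.        ,   1.        ]]), 'origin': array([1103.1299988 ,  229.58269742,  828.26336035]), 'attitude': array([-2.40906384,  0.01577738,  1.90293183])}
{'mtx': array([[474.8142628 ,   0.        , 259.36383032],
       [  0.        , 474.8142628 , 198.7552372 ],
       [  0.        ,   0.        ,   1.        ]]), 'origin': array([ 323.61758682,    4.39616987, 1391.0571175 ]), 'attitude': array([-3.01165003,  0.00714973, -1.59965406])}
```

View pics/scene0.png

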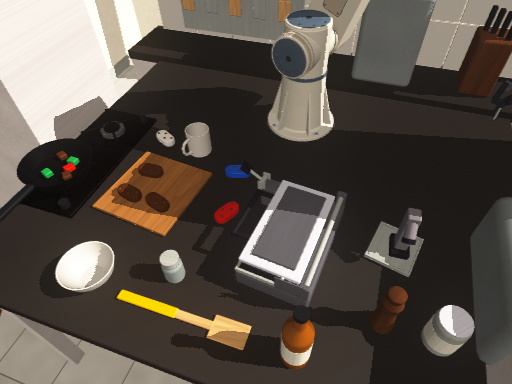

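View pics/top0.png

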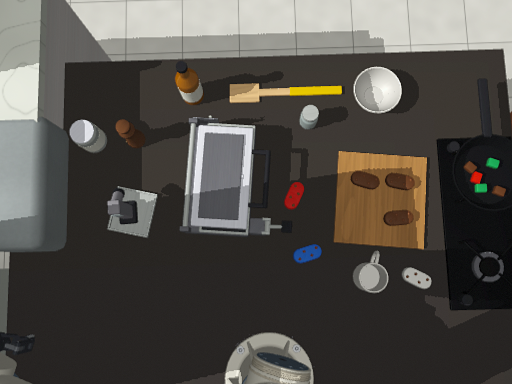

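```bash
cat > h.py <<'E'
import numpy as np, cv2
from scipy.spatial.transform import Rotation as R
from rig import r
def cam(n):
    c=r.calibration(n); return c['mtx'],np.array(c['origin']),R.from_euler('xyz',c['attitude']).as_matrix()
def proj(n,P):
    K,o,A=cam(n); p=(np.atleast_2d(P)-o)@A; q=p@K.T; return q[:,:2]/q[:,2:]
def ray(n,uv):
    K,o,A=cam(n); uv=np.atleast_2d(uv); d=np.c_[uv,np.ones(len(uv))]@np.linalg.inv(K).T@A.T; return o,d/np.linalg.norm(d,axis=1)[:,None]
def onplane(n,uv,z):
    o,d=ray(n,uv); return o+d*((z-o[2])/d[:,2])[:,None]
def tri(uv1,uv2,n1='scene',n2='top'):
    o1,d1=ray(n1,uv1);o2,d2=ray(n2,uv2);d1=d1[0];d2=d2[0]
    t=np.linalg.lstsq(np.c_[d1,-d2],o2-o1,rcond=None)[0]
    a=o1+d1*t[0];b=o2+d2*t[1];return (a+b)/2,np.linalg.norm(a-b)
def grab(n,tag):
    im=r.grab_frame(n)[:,:,::-1].copy(); cv2.imwrite(f'pics/{tag}.png',im); return im
def crop(im,x0,y0,x1,y1,s,tag):
    c=cv2.resize(im[y0:y1,x0:x1],None,fx=s,fy=s,interpolation=cv2.INTER_CUBIC); 
    for x in range((x0//10+1)*10,x1,10): cv2.putText(c,str(x),(int((x-x0)*s)-8,8),0,.3,(0,255,255),1); cv2.line(c,(int((x-x0+.5)*s),10),(int((x-x0+.5)*s),14),(0,255,255),1)
    for y in range((y0//10+1)*10,y1,10): cv2.putText(c,str(y),(0,int((y-y0+.5)*s)+4),0,.3,(0,255,255),1)
    cv2.imwrite(f'pics/{tag}.png',c)
def grasp():
    s=r.sense(); Rm=R.from_euler('xyz',s['tcp_rot']).as_matrix(); return s['eef_pos'],Rm
def go(P,rpy=None,ref=None):
    "shift (cm) and rotvec (deg) in tool axes from measured pose to TCP target"
    p,Rm=grasp() if ref is None else ref
    d=Rm.T@(np.array(P)-p)/10
    w=np.zeros(3) if rpy is None else np.degrees((R.from_matrix(Rm.T)*R.from_euler('xyz',rpy)).as_rotvec())
    return np.round(d,2),np.round(w,2)
E
python3 - <<'E'
from h import *
s=cv2.imread('pics/scene0.png');t=cv2.imread('pics/top0.png')
crop(t,100,110,300,250,4,'c1');crop(s,220,150,350,300,5.2/1.3,'c2');crop(s,360,200,440,280,7,'c3');crop(t,320,140,450,300,4,'c4');crop(s,90,120,220,240,5,'c5')
crop(t,100,180,165,245,8,'c6')
E
```

```text
(no output)
```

View pics/c1.png

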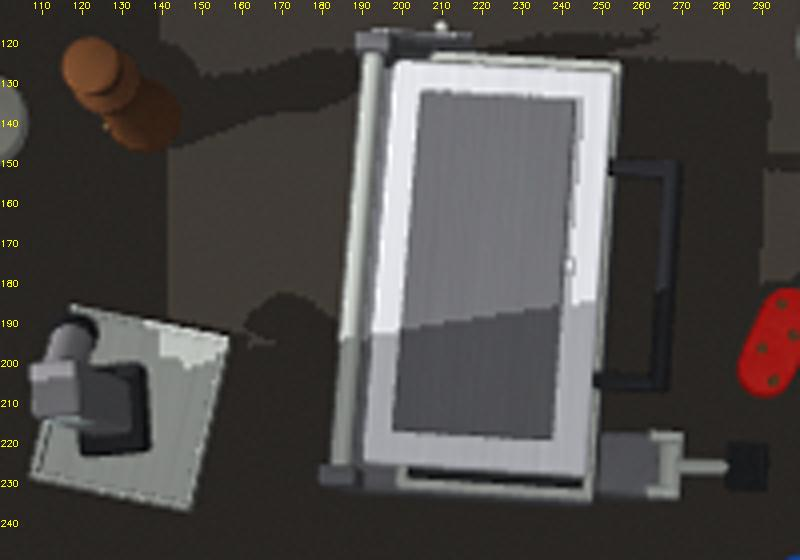

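View pics/c2.png

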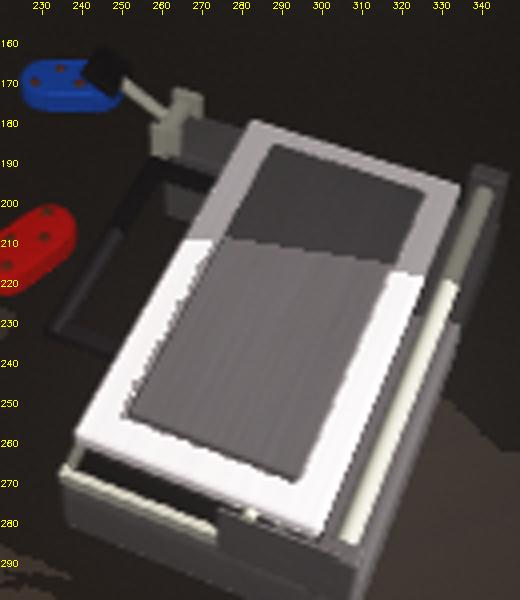

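View pics/c3.png

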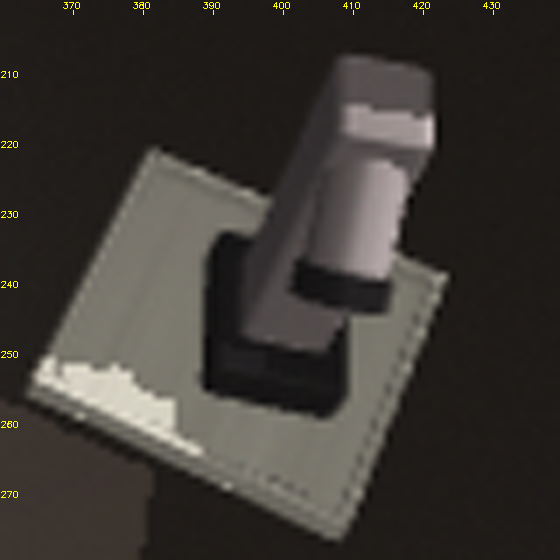

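View pics/c4.png

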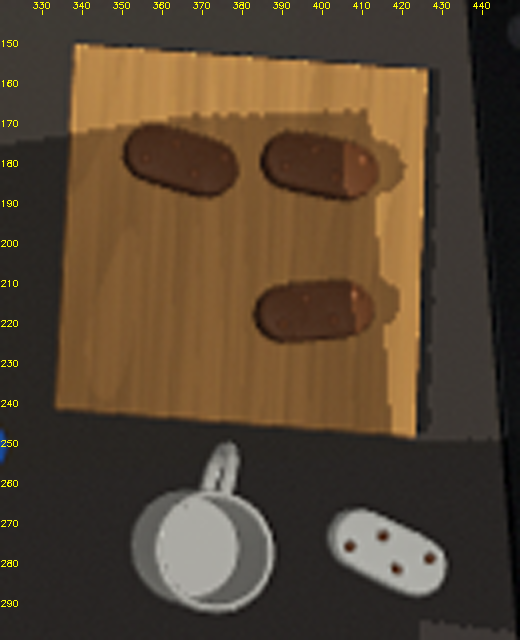

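View pics/c6.png

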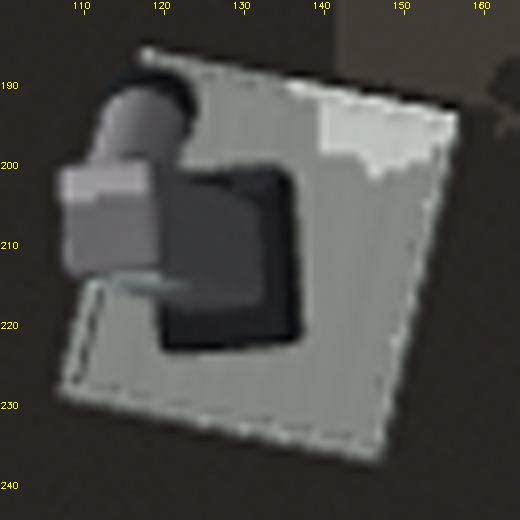

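```bash
python3 - <<'E'
from h import *
T=lambda n,a,b:print(n,*[np.round(x,1) for x in tri(a,b)])
# scene , top
T('lid -x hinge',(334.3,195),(190.5,226))
T('lid -x front',(283,180),(246.5,228.5))
T('lid +x front',(239,257.5),(252.5,126.5))
T('lid +x hinge',(299.5,282.5),(198.5,124.5))
T('handle -x end',(258,190),(264,205.5))
T('handle +x end',(233,231.5),(267.5,151))
T('lever paddle',(245,168),(286.5,225.5))
T('therm top +?', (414,212.5),(112.5,207))
# therm nose
T('nose front',(409,239),(120,190))
for n,uv,z in [('tray',[(118,185.5),(157.5,193),(147,236.5),(107.5,229)],12)]:
    p=onplane('top',uv,z);print(n,np.round(p,1),p.mean(0))
p=onplane('scene',[(381,221),(423.5,238.5),(408,275.5),(364,255)],12);print(np.round(p,1),p.mean(0))
p=onplane('top',[(338.5,150.5),(428,156.5),(424.5,248.5),(333.5,241.5)],12);print('board',np.round(p,1),p.mean(0))
t=cv2.imread('pics/top0.png')
hsv=cv2.cvtColor(t,cv2.COLOR_BGR2HSV)
sub=t[150:246,338:425].astype(int); m=((sub[:,:,2]<125)&(sub[:,:,1]<60)).astype(np.uint8)
cs,_=cv2.findContours(m,cv2.RETR_EXTERNAL,cv2.CHAIN_APPROX_NONE)
for c in cs:
    if cv2.contourArea(c)>50:
        print(cv2.minAreaRect(c+np.array([338,150])),cv2.contourArea(c))
for n,uv,z in [('mill top',(122.5,126),155),('salt top',(311,110),85),('mug',(368,277),90),('blue',(308,253),24),('red',(294,195),24)]:
    print(n,np.round(onplane('top',uv,z),0))
E
```

```text
lid -x hinge [423.7 199.6  94. ] 0.5
lid -x front [412.   48.3  92.8] 4.1
lid +x front [695.8  24.1 101.3] 4.3
lid +x hinge [708.9 175.5  93.7] 3.0
handle -x end [473.9  -3.4  97. ] 0.1
handle +x end [626.4 -17.4  96. ] 0.8
lever paddle [416.3 -62.6 110.9] 0.5
therm top +? [475.1 394.3 154.1] 1.2
nose front [526.1 392.4 112.9] 8.7
tray [[555.8 424.2  12. ]
 [530.  307.7  12. ]
 [403.3 338.4  12. ]
 [428.4 453.6  12. ]] [479.38575367 380.99962115  12.        ]
[[404.4 341.5  12. ]
 [429.3 457.6  12. ]
 [558.9 425.1  12. ]
 [533.2 311.8  12. ]] [481.47135381 384.01300593  12.        ]
board [[ 641.3 -229.7   12. ]
 [ 615.1 -492.9   12. ]
 [ 345.3 -462.6   12. ]
 [ 373.  -201.7   12. ]] [ 493.69127591 -346.68721641   12.        ]
((397.5328369140625, 217.3606719970703), (14.757325172424316, 29.2430419921875), 84.80557250976562) 311.5
((397.9615173339844, 180.6923065185547), (26.475677490234375, 15.100942611694336), 11.309932708740234) 265.5
((364.7500305175781, 179.75), (29.092954635620117, 14.86270523071289), 18.434947967529297) 353.5
((381.0, 153.0), (6.0, 86.0), 90.0) 264.0
mill top [[693. 370. 155.]]
salt top [[ 744. -145.   85.]]
mug [[ 272. -278.   90.]]
blue [[ 342. -125.   24.]]
red [[510. -92.  24.]]
```

```bash
cat >> h.py <<'E'
GO=np.array([561.4,124.2,0.]);GY=-0.0855
GR=R.from_euler('z',GY).as_matrix()
def g2w(p): return GO+GR@np.array(p,float)
YAW=np.pi+GY
D=[np.pi,0,YAW]
E
python3 - <<'E'
from h import *
print(go(g2w([0,-135,200]),D), g2w([0,-135,200]))
E
```

```text
(array([-53.16, -48.37,   3.12]), array([-7.000e-02, -1.000e-02, -1.102e+01])) [549.87155795 -10.30685865 200.        ]
```

Emit:
{"name": "jog_arm", "arguments": {"series": [[[-53.1,-48.4,1,0,0,-11,3.5],[-53.1,-48.4,1,0,0,-11,3.5],[-53.1,-48.4,1,0,0,-11,3.5],[-53.1,-48.4,1,0,0,-11,3.5],[-53.1,-48.4,1,0,0,-11,3.5]]]}}

```text
clock: 0.72
eef_pos: [336.4, 333.5, 226.8]
tcp_rot: [-3.142, 0.0, 3.056]
contact_force: [0.7, 0.5, -0.5]
opening: 0.41
```

```bash
python3 - <<'E'
from h import *
print(go(g2w([0,-135,200]),D), r.sense()['qpos'])
E
```

```text
(array([-24.2 , -32.43,   2.69]), array([-0.  ,  0.01,  0.01])) [ 7.77995383e-01  1.19980655e-01  1.95122491e+00 -1.36255985e-04
  1.07031304e+00 -7.07352793e-01]
```

Emit:
{"name": "jog_arm", "arguments": {"series": [[[-24.2,-32.4,2.7,0,0,0,3.5],[-24.2,-32.4,2.7,0,0,0,3.5],[-24.2,-32.4,2.7,0,0,0,3.5],[-24.2,-32.4,2.7,0,0,0,3.5],[-24.2,-32.4,2.7,0,0,0,3.5]]]}}

```text
clock: 1.35
eef_pos: [501.0, 68.4, 206.0]
tcp_rot: [3.141, 0.0, 3.056]
contact_force: [0.7, -0.1, 0.3]
opening: 0.408
```

```bash
python3 - <<'E'
from h import *
print(go(g2w([0,-135,200]),D), r.sense()['qpos'])
E
```

```text
(array([-5.55, -7.43,  0.6 ]), array([ 0.01,  0.01, -0.03])) [ 1.32707329e-01  1.95547454e-01  1.91093387e+00  1.74841349e-04
  1.03496646e+00 -1.35214069e+00]
```

Emit:
{"name": "jog_arm", "arguments": {"series": [[[-5.6,-7.4,0.6,0,0,0,3.5],[-5.6,-7.4,0.6,0,0,0,3.5],[-5.6,-7.4,6,0,0,0,3.5],[-5.6,-7.4,6,0,0,0,3.5],[-5.6,-7.4,6,0,0,0,3.5]]]}}

```text
clock: 1.98
eef_pos: [549.9, -7.8, 147.0]
tcp_rot: [3.142, -0.0, 3.056]
contact_force: [-0.5, -0.8, 0.1]
opening: 0.411
```

```bash
python3 - <<'E'
from h import *
print(go(g2w([0,-135,71]),D), r.sense()['qpos'])
crop(grab('scene','s1'),210,130,350,300,4,'c')
E
```

```text
(array([-0.02, -0.25,  7.6 ]), array([ 0.  , -0.  ,  0.01])) [-1.69864622e-02  3.35528137e-01  1.87131464e+00  1.82616965e-05
  9.34814749e-01 -1.50243289e+00]
```

View pics/c.png

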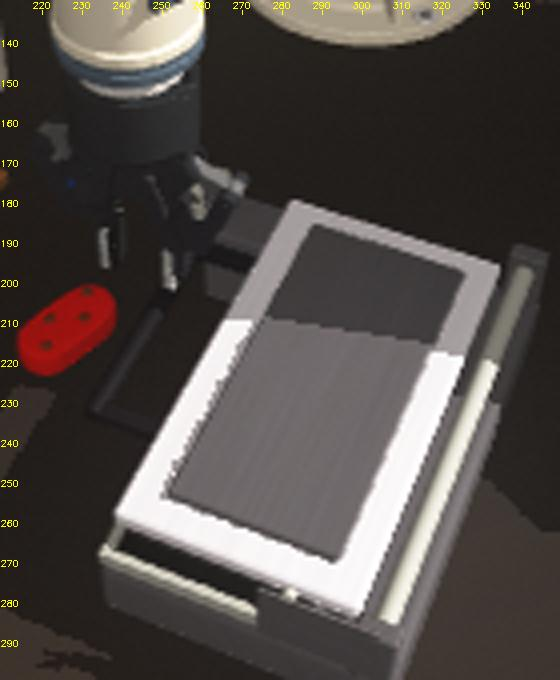

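The gripper hangs above the handle bar around (250,190); the fingers straddle it. Going down and gripping.

Emit:
{"name": "jog_arm", "arguments": {"series": [[[0,-0.2,3,0,0,0,3.5],[0,-0.2,7.6,0,0,0,3.5],[0,-0.2,7.6,0,0,0,3.5],[0,-0.2,7.6,0,0,0,0.5],[0,-0.2,7.6,0,0,0,0.5]]], "newtons": 30}}

```text
clock: 2.65
eef_pos: [551.1, -8.7, 72.5]
tcp_rot: [3.139, 0.003, 3.055]
contact_force: [1.1, 9.1, -1.5]
opening: 0.152
```

Emit:
{"name": "jog_arm", "arguments": {"series": [[[0,0,0,0,0,0,0.5],[0,0,0,0,0,0,0.5],[0,0,0,0,0,0,0.5]]]}}

```text
clock: 3.02
eef_pos: [551.1, -8.7, 72.4]
tcp_rot: [3.14, 0.003, 3.055]
contact_force: [1.0, 8.8, -3.1]
opening: 0.149
```

```bash
python3 - <<'E'
from h import *
print(go(g2w([0,-135,71]),D), r.sense())
crop(grab('scene','s2'),210,130,350,300,4,'c')
# arc table in tool axes (y=gy, z=-gz), from a=0, cm
for a in np.arange(0,1.6,.1): print(round(a,2), np.round([21.5*(1-np.cos(a)), -21.5*np.sin(a)],2),end=' ')
E
```

```text
(array([ 0.11, -0.17,  0.14]), array([ 0.12,  0.19, -0.05])) {'clock': 3.025, 'qpos': array([-0.01971511,  0.44281174,  1.91755009,  0.00258545,  0.77776206,
       -1.50604972]), 'qvel': array([-0.00184962, -0.00077401,  0.00056159,  0.00050395,  0.00033739,
       -0.00016978]), 'joint_efforts': array([-4.77817968e+00, -5.82165635e+01, -2.48199320e+01, -1.98414914e+00,
        1.47717353e-01, -4.68706700e-02]), 'eef_pos': array([551.06999531,  -8.7436829 ,  72.44021941]), 'tcp_rot': array([3.13955158, 0.00334204, 3.05528858]), 'contact_force': array([ 0.96115396,  8.78241457, -3.13814358]), 'wrist_torque': array([ 1.32801629, -0.08243866,  0.00766907]), 'opening': 0.14949425667615526}
0.0 [ 0. -0.] 0.1 [ 0.11 -2.15] 0.2 [ 0.43 -4.27] 0.3 [ 0.96 -6.35] 0.4 [ 1.7  -8.37] 0.5 [  2.63 -10.31] 0.6 [  3.76 -12.14] 0.7 [  5.06 -13.85] 0.8 [  6.52 -15.42] 0.9 [  8.14 -16.84] 1.0 [  9.88 -18.09] 1.1 [ 11.75 -19.16] 1.2 [ 13.71 -20.04] 1.3 [ 15.75 -20.72] 1.4 [ 17.85 -21.19] 1.5 [ 19.98 -21.45]
```

View pics/c.png

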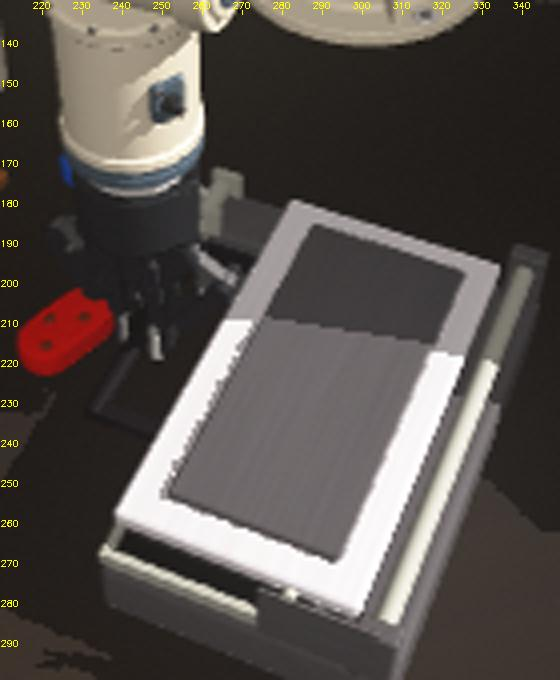

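Emit:
{"name": "jog_arm", "arguments": {"series": [[[0,0.3,-2.1,0,0,0,0.5],[0,0.6,-4.25,0,0,0,0.5],[0,1.1,-6.35,0,0,0,0.5],[0,1.85,-8.4,0,0,0,0.5],[0,2.8,-10.3,0,0,0,0.5]]]}}

```text
clock: 3.7
eef_pos: [553.5, 17.7, 176.2]
tcp_rot: [-3.141, 0.005, 3.056]
contact_force: [5.1, -0.3, -6.3]
opening: 0.147
```

Emit:
{"name": "jog_arm", "arguments": {"series": [[[0,1.1,-1.8,0,0,0,0.5],[0,2.4,-3.5,0,0,0,0.5],[0,3.9,-5.1,0,0,0,0.5],[0,5.5,-6.5,0,0,0,0.5],[0,7.25,-7.8,0,0,0,0.5]]]}}

```text
clock: 4.32
eef_pos: [560.1, 88.2, 255.7]
tcp_rot: [-3.138, 0.007, 3.056]
contact_force: [3.7, -9.6, 3.6]
opening: 0.151
```

```bash
python3 - <<'E'
from h import *
print(GR.T@(r.sense()['eef_pos']-GO), r.sense()['opening'])
crop(grab('scene','s3'),210,100,370,300,3,'c')
E
```

```text
[  1.76429035 -36.03075169 255.74272064] 0.15066050723262864
```

View pics/c.png

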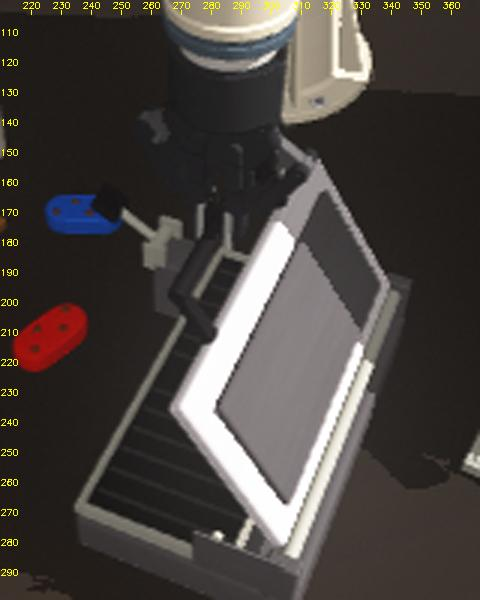

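Emit:
{"name": "jog_arm", "arguments": {"series": [[[0,1.9,-1.05,0,0,0,0.5],[0,3.85,-1.95,0,0,0,0.5],[0,5.9,-2.6,0,0,0,0.5],[0,8.0,-3.1,0,0,0,0.5],[0,10.1,-3.35,0,0,0,0.5]]]}}

```text
clock: 5.0
eef_pos: [569.2, 190.5, 289.2]
tcp_rot: [3.141, 0.008, 3.056]
contact_force: [6.0, -6.0, 3.5]
opening: 0.15
```

Emit:
{"name": "jog_arm", "arguments": {"series": [[[0,1.7,0,0,0,0,0.5],[0,1.7,0,0,0,0,0.5],[0,1.7,0,0,0,0,0.5]]]}}

```text
clock: 5.38
eef_pos: [570.8, 208.7, 289.2]
tcp_rot: [3.138, 0.009, 3.056]
contact_force: [4.6, 2.1, 5.5]
opening: 0.145
```

```bash
python3 - <<'E'
from h import *
print(GR.T@(r.sense()['eef_pos']-GO), r.sense()['opening'])
crop(grab('scene','s3'),210,60,370,300,2.5,'c')
E
```

```text
[  2.15446063  85.0076216  289.22186596] 0.14516853461398477
```

View pics/c.png

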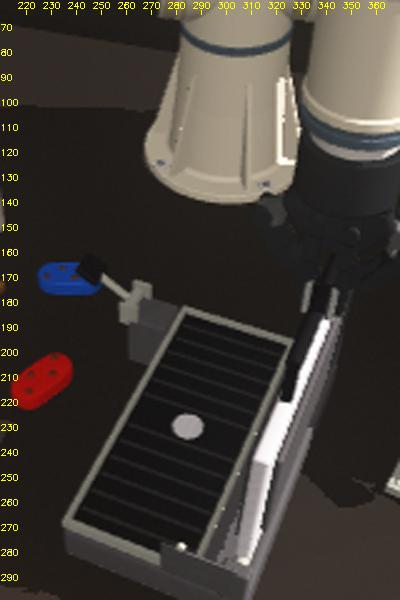

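Emit:
{"name": "jog_arm", "arguments": {"series": [[[0,0,0,0,0,0,3.5],[0,0,0,0,0,0,3.5],[0,0,-4,0,0,0,3.5],[0,0,-7,0,0,0,3.5],[0,-6,-7,0,0,0,3.5]]]}}

```text
clock: 6.05
eef_pos: [564.2, 149.9, 357.4]
tcp_rot: [3.139, 0.004, 3.06]
contact_force: [0.7, -1.1, -0.9]
opening: 0.411
```

```bash
python3 - <<'E'
from h import *
print(go(g2w([-130,-203,160]),D))
crop(grab('scene','s3'),210,60,370,300,2.5,'c')
E
```

```text
(array([ 13.23, -22.88,  19.63]), array([0.13, 0.23, 0.22]))
```

View pics/c.png

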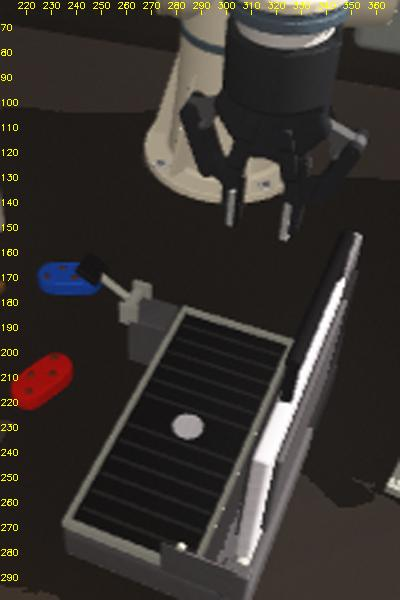

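The lid stands upright (handle at about (345,240)) and is released. Now to above the lever, fingers shut.

Emit:
{"name": "jog_arm", "arguments": {"series": [[[13.2,-22.9,16,0,0,0,0],[13.2,-22.9,16,0,0,0,0],[13.2,-22.9,16,0,0,0,0],[13.2,-22.9,16,0,0,0,0],[13.2,-22.9,19.6,0,0,0,0]]]}}

```text
clock: 6.72
eef_pos: [418.5, -60.1, 175.6]
tcp_rot: [-3.141, 0.003, 3.055]
contact_force: [0.9, 0.1, 0.2]
opening: 0.004
```

Emit:
{"name": "jog_arm", "arguments": {"series": [[[0,0,0,0,0,0,0],[0,0,0,0,0,0,0]]]}}

```text
clock: 6.98
eef_pos: [419.9, -58.7, 176.1]
tcp_rot: [3.141, 0.001, 3.055]
contact_force: [1.1, -0.4, 0.7]
opening: 0.001
```

```bash
python3 - <<'E'
from h import *
print(go(g2w([-130,-203,160]),D))
crop(grab('scene','s3'),200,60,330,260,3,'c')
crop(grab('top','t3'),170,100,310,250,4,'c1')
E
```

```text
(array([ 0.47, -0.87,  1.61]), array([ 0.01,  0.05, -0.07]))
```

View pics/c.png

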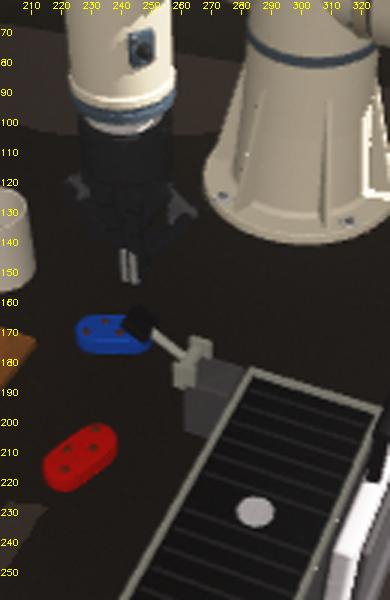

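View pics/c1.png

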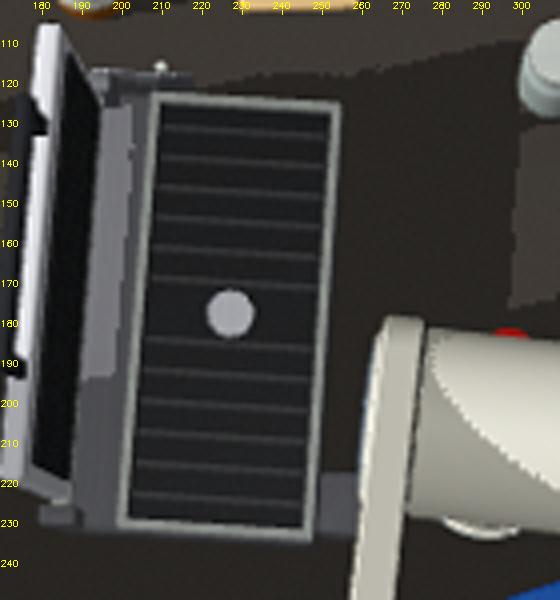

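Emit:
{"name": "jog_arm", "arguments": {"series": [[[0.4,-0.9,1.6,0,0,0,0],[0.4,-0.9,5,0,0,0,0],[0.4,-0.9,7.5,0,0,0,0],[0.4,-0.9,9.5,0,0,0,0],[0.4,-0.9,10.8,0,0,0,0]]]}}

```text
clock: 7.7
eef_pos: [415.8, -66.8, 67.4]
tcp_rot: [3.142, 0.002, 3.057]
contact_force: [0.6, -0.2, 2.3]
opening: 0.001
```

Emit:
{"name": "jog_arm", "arguments": {"series": [[[0,0,0.4,0,0,0,0],[0,0,0.4,0,0,0,0]]]}}

```text
clock: 7.95
eef_pos: [414.8, -67.1, 63.7]
tcp_rot: [-3.142, 0.0, 3.056]
contact_force: [1.4, -0.6, 0.1]
opening: -0.003
```

```bash
python3 - <<'E'
from h import *
print(GR.T@(r.sense()['eef_pos']-GO))
crop(grab('scene','s3'),200,110,320,260,4,'c')
S=cv2.imread('pics/s3.png');T=cv2.imread('pics/t3.png')
print(tri((285,229.3),(227.3,177.2)), onplane('top',(227.3,177.2),66),onplane('scene',(285,229.3),66),g2w([0,-25,66]))
E
```

```text
[-129.68337829 -203.1418479    63.66296502]
(array([560.20022602,  99.03086943,  69.70757257]), np.float64(2.9185348261086075)) [[561.2382769   97.88133683  66.        ]] [[557.14324297  99.80316598  66.        ]] [559.26510332  99.29132247  66.        ]
```

View pics/c.png

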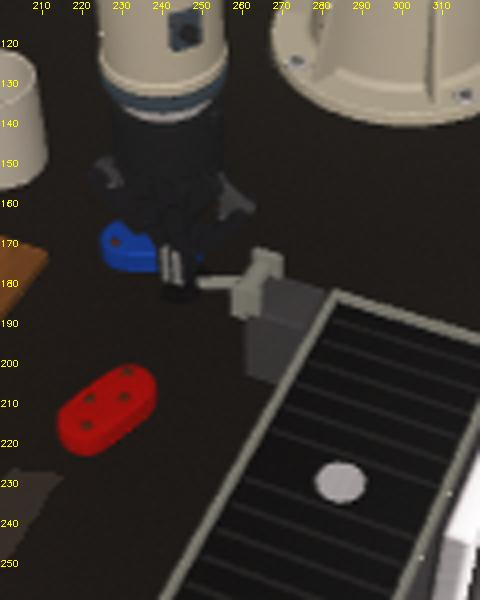

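Emit:
{"name": "jog_arm", "arguments": {"series": [[[0,0,0.4,0,0,0,0],[0,0,0.6,0,0,0,0],[0,0,0.6,0,0,0,0]]]}}

```text
clock: 8.38
eef_pos: [414.9, -67.4, 57.7]
tcp_rot: [-3.142, 0.001, 3.056]
contact_force: [0.2, -0.0, 7.4]
opening: 0.001
```

Emit:
{"name": "jog_arm", "arguments": {"series": [[[0,0,0.3,0,0,0,0],[0,0,0.4,0,0,0,0],[0,0,0.4,0,0,0,0]]]}}

```text
clock: 8.75
eef_pos: [415.4, -67.0, 55.8]
tcp_rot: [3.141, 0.002, 3.055]
contact_force: [-10.5, 6.1, 49.6]
opening: -0.001
```

Emit:
{"name": "jog_arm", "arguments": {"series": [[[0,0,-6,0,0,0,2],[0,0,-12,0,0,0,5],[0,0,-17,0,0,0,6.5]]]}}

```text
clock: 9.12
eef_pos: [414.4, -67.3, 225.6]
tcp_rot: [-3.141, 0.001, 3.056]
contact_force: [0.4, -0.5, -0.7]
opening: 0.634
```

```bash
python3 - <<'E'
from h import *
crop(grab('scene','s4'),200,110,320,260,4,'c')
T=grab('top','t4');S=cv2.imread('pics/s4.png')
crop(T,98,180,148,230,14,'c1'); crop(S,385,200,430,265,10,'c2')
E
```

```text
(no output)
```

View pics/c.png

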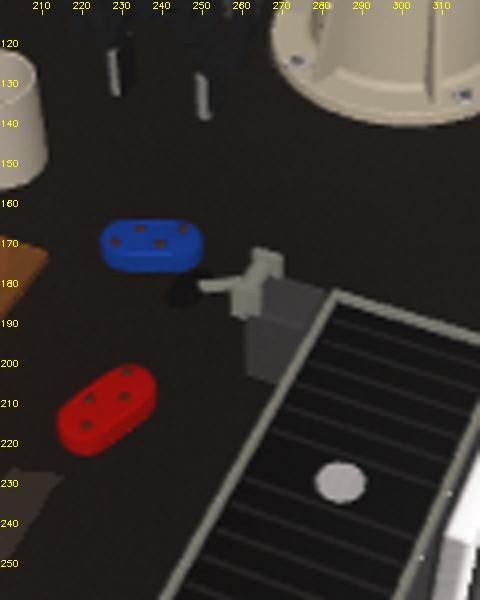

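View pics/c1.png

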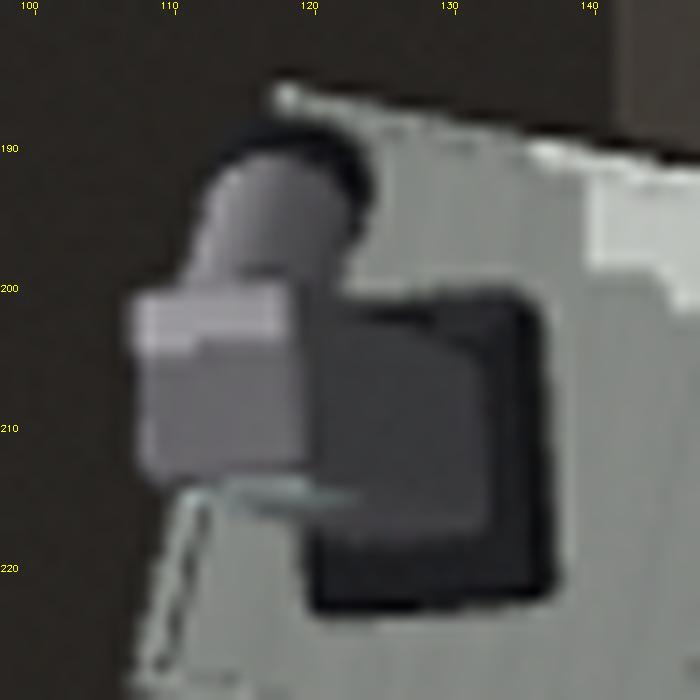

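View pics/c2.png

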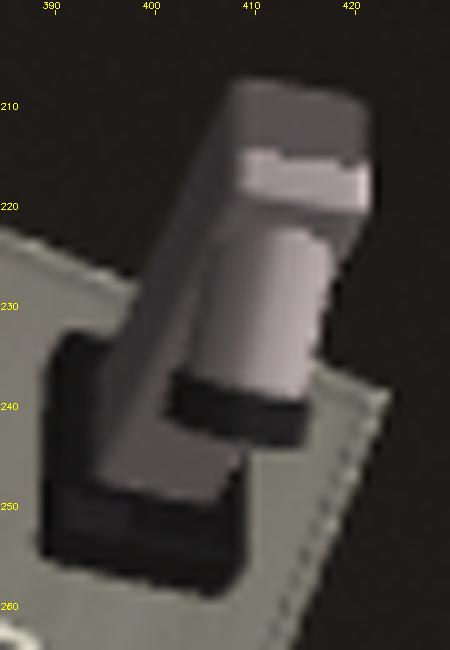

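```bash
python3 - <<'E'
from h import *
t=onplane('top',[(106.93,200.07),(118.36,199.8),(119.1,213.2),(108.2,213.8)],150) # F+y,F-y,B-y,B+y
s=onplane('scene',[(421.3,220.7),(408.3,218.5),(408,207.3),(421.3,209.5)],150)
for p in(t,s):
    print(np.round(p[:,:2],1).tolist(),p.mean(0)); 
    f=(p[0]+p[1]-p[2]-p[3])/2; l=(p[0]+p[3]-p[1]-p[2])/2
    print(np.linalg.norm(f),np.degrees(np.arctan2(f[1],f[0])),np.linalg.norm(l),np.degrees(np.arctan2(-l[0],l[1])))
# foot top z22 top view corners
f=lambda x,y:(98+x/14-.5,180+y/14-.5)
p=onplane('top',[f(535,290),f(553,600),f(312,615)],22); print(np.round(p[:,:2],1)); 
d=p[0]-p[1];print(np.linalg.norm(d),np.degrees(np.arctan2(d[1],d[0]))); d=p[2]-p[1];print(np.linalg.norm(d),np.degrees(np.arctan2(-d[0],d[1]))); print((p[0]+p[2])/2)
g=lambda x,y:(385+x/10-.5,200+y/10-.5)
p=onplane('scene',[g(50,515),g(243,552)],22);print('foot sc front',np.round(p,1)); d=p[1]-p[0];print(np.linalg.norm(d),np.degrees(np.arctan2(-d[0],d[1])))
E
```

```text
[[494.5, 411.1], [494.3, 380.9], [458.7, 378.6], [457.9, 407.3]] [476.34666945 394.48611254 150.        ]
36.22012087637773 4.83845173821149 29.47563074086317 0.5403353990908035
[[491.9, 412.3], [494.7, 382.9], [459.2, 380.0], [456.3, 410.8]] [475.54292247 396.5107725  150.        ]
35.57695098740687 3.490970602747555 30.216414069826982 5.380802642281274
[[509.2 369.1]
 [444.4 365. ]
 [442.8 414.9]]
64.88729699412913 3.5750723230334938
49.909944645270784 1.883112052106414
[475.9798023  392.00737959  22.        ]
foot sc front [[506.8 372.3  22. ]
 [502.6 420.7  22. ]]
48.63991990766505 4.9864458939984715
```

```bash
cat >> h.py <<'E'
TY=0.065; TP=np.array([476.,394.5,4.])
TD=[np.pi,0,np.pi+TY]
E
python3 - <<'E'
from h import *
for p in ([320,0,225],[320,240,225],[476,394.5,225]): print(go(p,TD))
E
```

```text
(array([10.29,  5.92,  0.25]), array([-0.08,  0.52, -8.64]))
(array([12.35, 29.83,  0.21]), array([-0.08,  0.52, -8.64]))
(array([-1.87, 46.56,  0.33]), array([-0.08,  0.52, -8.64]))
```

Emit:
{"name": "jog_arm", "arguments": {"series": [[[10.3,5.9,0.2,0,0,-8.6,6.5],[10.3,5.9,0.2,0,0,-8.6,6.5],[12.3,30,0.2,0,0,-8.6,6.5],[12.3,30,0.2,0,0,-8.6,6.5],[12.3,30,0.2,0,0,-8.6,6.5]]]}}

```text
clock: 9.85
eef_pos: [316.8, 189.5, 221.1]
tcp_rot: [-3.142, 0.001, -3.077]
contact_force: [1.6, -0.5, -0.0]
opening: 0.762
```

```bash
python3 - <<'E'
from h import *
for p in ([330,240,225],[476,394.5,225]): print(go(p,TD))
E
```

```text
(array([-1.64,  4.96, -0.39]), array([-0.  ,  0.03, -0.04]))
(array([-17.2 ,  19.44,  -0.38]), array([-0.  ,  0.03, -0.04]))
```

Emit:
{"name": "jog_arm", "arguments": {"series": [[[-1.6,6,-0.4,0,0,0,6.5],[-17.2,19.4,-0.4,0,0,0,6.5],[-17.2,19.4,-0.4,0,0,0,6.5],[-17.2,19.4,-0.4,0,0,0,6.5],[-17.2,19.4,-0.4,0,0,0,6.5]]]}}

```text
clock: 10.48
eef_pos: [478.5, 394.4, 223.6]
tcp_rot: [-3.141, -0.0, -3.077]
contact_force: [0.2, -0.7, -0.8]
opening: 0.757
```

Emit:
{"name": "jog_arm", "arguments": {"series": [[[0,0,0,0,0,0,6.5],[0,0,0,0,0,0,6.5]]]}}

```text
clock: 10.72
eef_pos: [475.7, 391.4, 224.6]
tcp_rot: [-3.14, -0.002, -3.077]
contact_force: [-0.7, -0.6, 0.0]
opening: 0.761
```

```bash
python3 - <<'E'
from h import *
for p in ([476,394.5,106],): print(go(p,TD))
crop(grab('scene','s5'),370,100,470,270,4,'c')
E
```

```text
(array([-0.07,  0.32, 11.86]), array([-0.07, -0.09, -0.05]))
```

View pics/c.png

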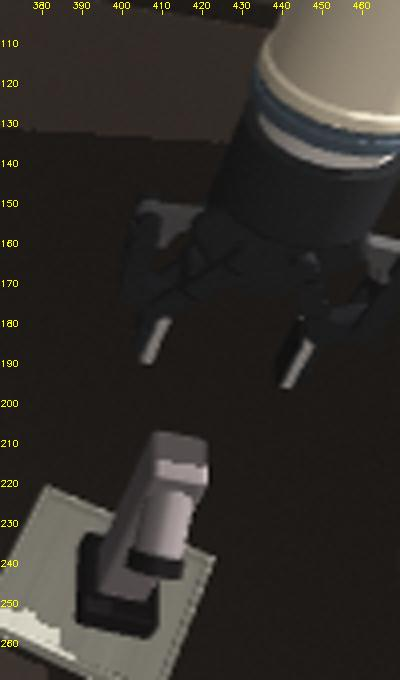

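Emit:
{"name": "jog_arm", "arguments": {"series": [[[0,0.3,5,0,0,0,6.5],[0,0.3,10,0,0,0,6.5],[0,0.3,11.5,0,0,0,6.5],[0,0.3,11.5,0,0,0,6.5],[0,0.3,11.5,0,0,0,2.5]]], "newtons": 60}}

```text
clock: 11.4
eef_pos: [477.5, 396.1, 112.5]
tcp_rot: [3.14, 0.003, -3.077]
contact_force: [0.6, -0.3, 1.0]
opening: 0.563
```

Emit:
{"name": "jog_arm", "arguments": {"series": [[[0,0,0,0,0,0,2.5],[0,0,0,0,0,0,2.5],[0,0,0,0,0,0,2.5],[0,0,0,0,0,0,2.5]]]}}

```text
clock: 11.9
eef_pos: [477.6, 396.4, 112.5]
tcp_rot: [3.139, 0.003, -3.077]
contact_force: [-0.7, 0.8, 7.5]
opening: 0.372
```

```bash
python3 - <<'E'
from h import *
print(go([476,394.5,106],TD),r.sense()['eef_pos'],r.sense()['tcp_rot'])
crop(grab('scene','s5'),370,150,450,270,6,'c')
E
```

```text
(array([ 0.17, -0.18,  0.64]), array([ 0.13,  0.16, -0.04])) [477.55515047 396.41121793 112.45332109] [ 3.13940900e+00  2.84097831e-03 -3.07726759e+00]
```

View pics/c.png

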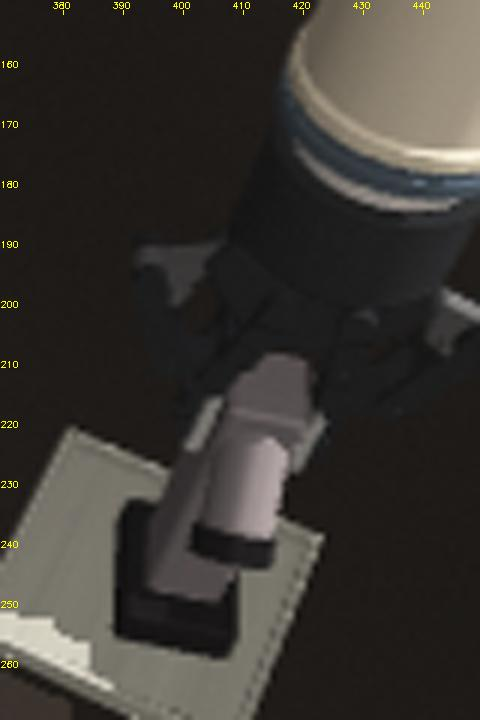

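```bash
python3 - <<'E'
from h import *
for p in ([330,270,245],[330,90,245],[397.8,88.6,198.5]): print(go(p,TD))
E
```

```text
(array([ 15.5 , -11.64, -13.33]), array([ 0.12,  0.16, -0.04]))
(array([ 16.66, -29.6 , -13.37]), array([ 0.12,  0.16, -0.04]))
(array([  9.91, -30.18,  -8.7 ]), array([ 0.12,  0.16, -0.04]))
```

Emit:
{"name": "jog_arm", "arguments": {"series": [[[0,0,-5,0,0,0,2.5],[0,0,-10,0,0,0,2.5],[5,-4,-13.3,0,0,0,2.5],[10,-8,-13.3,0,0,0,2.5],[15.5,-11.6,-13.3,0,0,0,2.5]]]}}

```text
clock: 12.58
eef_pos: [338.6, 276.5, 244.0]
tcp_rot: [3.141, 0.001, -3.078]
contact_force: [-0.1, 0.9, -1.9]
opening: 0.368
```

Emit:
{"name": "jog_arm", "arguments": {"series": [[[0.5,-4.5,0,0,0,0,2.5],[1,-9,0,0,0,0,2.5],[1.2,-13.5,0,0,0,0,2.5],[1.2,-18,0,0,0,0,2.5],[1.2,-18,0,0,0,0,2.5]]]}}

```text
clock: 13.2
eef_pos: [339.1, 95.1, 243.6]
tcp_rot: [-3.141, 0.001, -3.081]
contact_force: [0.5, 0.9, -2.9]
opening: 0.368
```

```bash
python3 - <<'E'
from h import *
for p in ([397.8,88.6,198.5],): print(go(p,TD),r.sense()['eef_pos'])
crop(grab('scene','s5'),210,60,380,270,3,'c')
E
```

```text
(array([-5.82, -1.  ,  4.52]), array([-0.03,  0.04, -0.27])) [339.08257623  95.0636188  243.60348831]
```

View pics/c.png

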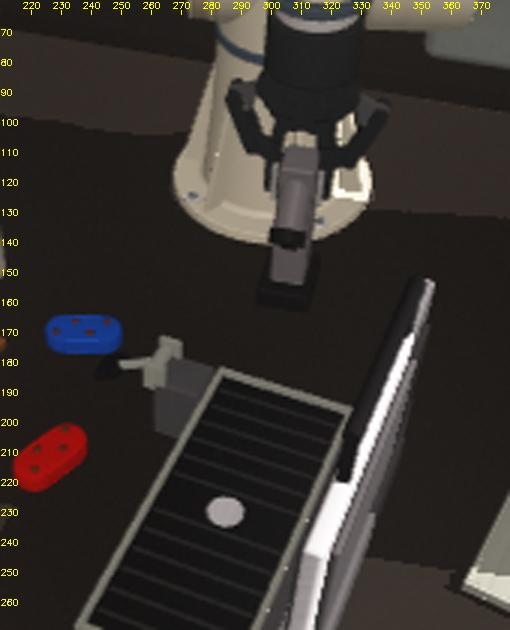

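Emit:
{"name": "jog_arm", "arguments": {"series": [[[-3,-0.7,2,0,0,0,2.5],[-5.8,-1,4.5,0,0,0,2.5],[-5.8,-1,4.5,0,0,0,2.5],[-5.8,-1,4.5,0,0,0,2.5]]]}}

```text
clock: 13.75
eef_pos: [397.3, 91.8, 198.3]
tcp_rot: [3.142, -0.001, -3.076]
contact_force: [-0.3, -0.3, -2.7]
opening: 0.368
```

```bash
python3 - <<'E'
from h import *
print(go([397.8,88.6,198.5],TD),r.sense()['eef_pos'],r.sense()['tcp_rot'])
crop(grab('scene','s5'),240,100,360,260,5,'c')
crop(grab('top','t5'),190,150,290,280,5,'c1')
s=r.sense();th=s['tcp_rot'][2]+np.pi;u=np.array([np.cos(th),np.sin(th),0]);z=np.array([0,0,1])
O=s['eef_pos']-1.5*u-108.4*z; N=O+47*u+93*z; print('nose',N); 
d=(u-z)/2**.5
for S in (np.array([560,99,66.]),): 
    v=S-N;t=v@d;print(t,np.linalg.norm(v-t*d))
print(proj('scene',[N,O]),proj('top',[N,O]))
E
```

```text
(array([-0.03, -0.33, -0.02]), array([ 0.01, -0.06,  0.01])) [397.33251844  91.83444056 198.32972417] [ 3.14150383e+00 -1.04931677e-03 -3.07645668e+00]
nose [442.88193159  94.66488614 183.40850913]
165.85920128687818 3.3043191192071633
[[297.22661496 167.72784554]
 [298.40070175 180.14004135]] [[226.0834238  214.77775447]
 [230.14446089 235.07307872]]
```

View pics/c.png

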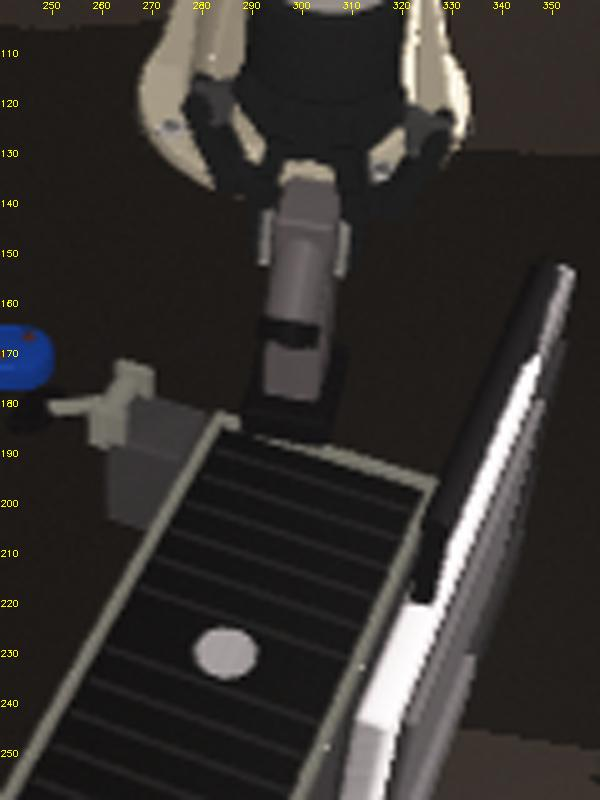

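View pics/c1.png

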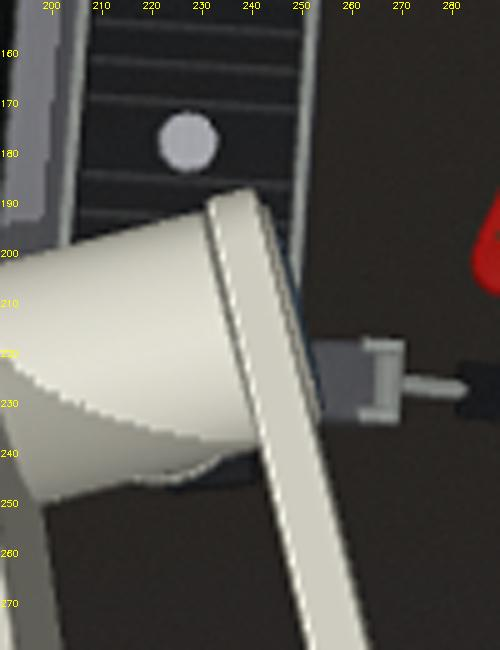

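Emit:
{"name": "jog_arm", "arguments": {"series": [[[0,-0.3,0,0,0,0,2.5],[0,-0.3,0,0,0,0,2.5],[0,-0.3,0,0,0,0,2.5],[0,-0.3,0,0,0,0,2.5],[0,-0.3,0,0,0,0,2.5]]]}}

```text
clock: 14.48
eef_pos: [398.1, 88.1, 198.2]
tcp_rot: [-3.142, -0.0, -3.077]
contact_force: [-0.0, -0.3, -2.9]
opening: 0.363
```

Emit:
{"name": "jog_arm", "arguments": {"series": [[[0,0,0,0,0,0,2.5],[0,0,0,0,0,0,2.5],[0,0,0,0,0,0,2.5],[0,0,0,0,0,0,2.5],[0,0,0,0,0,0,2.5]]]}}

```text
clock: 15.1
eef_pos: [398.1, 88.1, 198.2]
tcp_rot: [-3.142, -0.0, -3.077]
contact_force: [-0.3, -0.1, -2.0]
opening: 0.364
```

Emit:
{"name": "jog_arm", "arguments": {"series": [[[0,0,0,0,0,0,2.5],[0,0,0,0,0,0,2.5],[0,0,0,0,0,0,2.5],[0,0,0,0,0,0,2.5],[0,0,0,0,0,0,2.5]]]}}

```text
clock: 15.72
eef_pos: [398.1, 88.1, 198.3]
tcp_rot: [-3.142, -0.0, -3.077]
contact_force: [-0.2, 0.0, -1.8]
opening: 0.367
```

Emit:
{"name": "jog_arm", "arguments": {"series": [[[0,0,0,0,0,0,2.5],[0,0,0,0,0,0,2.5],[0,0,0,0,0,0,2.5],[0,0,0,0,0,0,2.5],[0,0,0,0,0,0,2.5]]]}}

```text
clock: 16.35
eef_pos: [398.1, 88.1, 198.3]
tcp_rot: [-3.142, 0.0, -3.077]
contact_force: [0.9, 0.0, -2.5]
opening: 0.369
```

Emit:
{"name": "jog_arm", "arguments": {"series": [[[0,0,0,0,0,0,2.5],[0,0,0,0,0,0,2.5],[0,0,0,0,0,0,2.5],[0,0,0,0,0,0,2.5],[0,0,0,0,0,0,2.5]]]}}

```text
clock: 16.98
eef_pos: [398.1, 88.1, 198.2]
tcp_rot: [3.142, -0.0, -3.077]
contact_force: [-0.7, -0.8, -2.3]
opening: 0.365
```

```bash
python3 - <<'E'
from h import *
s=r.sense();th=s['tcp_rot'][2]+np.pi;u=np.array([np.cos(th),np.sin(th),0]);z=np.array([0,0,1])
O=s['eef_pos']-1.5*u-108.4*z; N=O+47*u+93*z
d=(u-z)/2**.5
v=np.array([560,99,66.])-N;t=v@d;print(t,np.linalg.norm(v-t*d))
for p in ([335,88,245],[335,270,245],[476.5,393,200]): print(go(p,TD))
E
```

```text
165.20350721543005 0.45444070458004315
(array([ 6.3 ,  0.39, -4.67]), array([ 0.  , -0.  , -0.04]))
(array([ 5.13, 18.55, -4.67]), array([ 0.  , -0.  , -0.04]))
(array([-9.78, 29.92, -0.18]), array([ 0.  , -0.  , -0.04]))
```

Emit:
{"name": "jog_arm", "arguments": {"series": [[[3,0.2,-2.5,0,0,0,2.5],[6.3,0.4,-4.7,0,0,0,2.5],[6.2,5,-4.7,0,0,0,2.5],[5.8,9.5,-4.7,0,0,0,2.5],[5.3,14,-4.7,0,0,0,2.5]]]}}

```text
clock: 17.6
eef_pos: [336.1, 225.9, 245.6]
tcp_rot: [3.141, 0.001, -3.077]
contact_force: [0.7, -0.3, -2.1]
opening: 0.371
```

Emit:
{"name": "jog_arm", "arguments": {"series": [[[-0.2,4.5,0,0,0,0,2.5],[-4,7.5,0,0,0,0,2.5],[-8,10.5,0,0,0,0,2.5],[-12,13,2,0,0,0,2.5],[-15.1,15.2,4.5,0,0,0,2.5]]]}}

```text
clock: 18.23
eef_pos: [478.9, 387.2, 199.9]
tcp_rot: [3.141, 0.001, -3.077]
contact_force: [-0.5, 0.4, -2.0]
opening: 0.37
```

```bash
python3 - <<'E'
from h import *
for p in ([478.5,391,125],): print(go(p,TD),r.sense()['eef_pos'])
E
```

```text
(array([0.03, 0.37, 7.49]), array([ 0.04,  0.07, -0.03])) [478.92899692 387.23439862 199.85492989]
```

Emit:
{"name": "jog_arm", "arguments": {"series": [[[0,0.2,4,0,0,0,2.5],[0,0.2,7,0,0,0,2.5],[0,0.2,8.2,0,0,0,2.5],[0,0.2,8.5,0,0,0,2.5],[0,0.2,8.5,0,0,0,2.5]]]}}

```text
clock: 18.85
eef_pos: [477.6, 388.3, 116.3]
tcp_rot: [3.141, 0.001, -3.077]
contact_force: [0.2, 0.1, -2.0]
opening: 0.367
```

Emit:
{"name": "jog_arm", "arguments": {"series": [[[0,0,0.1,0,0,0,2.5],[0,0,0.2,0,0,0,2.5],[0,0,0.2,0,0,0,2.5]]]}}

```text
clock: 19.23
eef_pos: [477.1, 387.9, 113.6]
tcp_rot: [3.141, 0.0, -3.077]
contact_force: [-0.5, 0.3, -2.8]
opening: 0.37
```

Emit:
{"name": "jog_arm", "arguments": {"series": [[[0,0,0.1,0,0,0,2.5],[0,0,0.15,0,0,0,2.5],[0,0,0.15,0,0,0,2.5]]]}}

```text
clock: 19.6
eef_pos: [477.2, 388.0, 112.6]
tcp_rot: [3.141, 0.0, -3.077]
contact_force: [-2.6, -1.3, 7.1]
opening: 0.37
```

Emit:
{"name": "jog_arm", "arguments": {"series": [[[0,0,0,0,0,0,4.5],[0,0,0,0,0,0,6.5],[0,0,0,0,0,0,6.5],[0,0,-5,0,0,0,6.5],[0,0,-10,0,0,0,6.5]]]}}

```text
clock: 20.23
eef_pos: [476.6, 387.5, 212.3]
tcp_rot: [-3.141, -0.001, -3.077]
contact_force: [1.7, 0.9, -0.2]
opening: 0.762
```

```bash
python3 - <<'E'
from h import *
crop(grab('scene','s6'),365,150,455,280,5,'c')
crop(grab('top','t6'),90,180,300,300,4,'c1')
E
```

```text
(no output)
```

View pics/c.png

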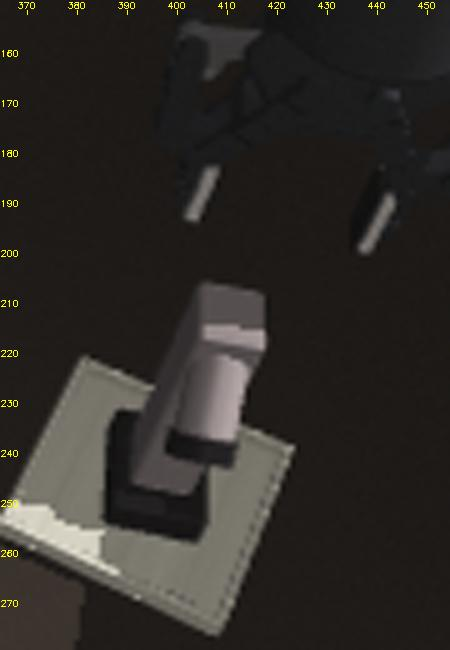

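View pics/c1.png

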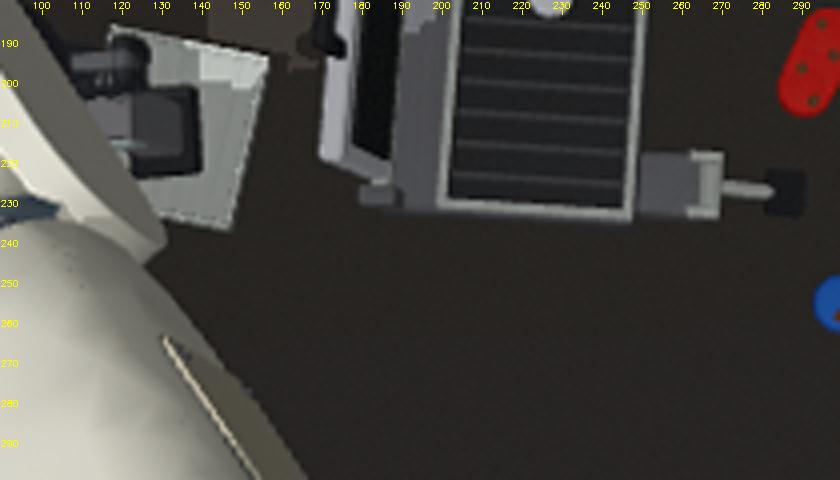

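```bash
python3 - <<'E'
from h import *
print(proj('top',[g2w([-130,-199,53])]),proj('scene',[g2w([-130,-199,53])]))
T=cv2.imread('pics/t6.png');S=cv2.imread('pics/s6.png')
for p in [(360,178),(408,180),(396,217),(345,160),(345,210),(400,200),(420,180),(420,230)]: print(p,T[p[1],p[0]],cv2.cvtColor(T[p[1]:p[1]+1,p[0]:p[0]+1],cv2.COLOR_BGR2HSV)[0,0])
for p in [(130,192),(155,201),(150,170),(120,195),(190,180),(170,205)]: print('s',p,S[p[1],p[0]],cv2.cvtColor(S[p[1]:p[1]+1,p[0]:p[0]+1],cv2.COLOR_BGR2HSV)[0,0])
crop(T,320,140,450,300,4,'c');crop(S,90,130,220,240,5,'c1')
E
```

```text
[[285.71342226 227.46836515]] [[246.01393881 181.58672037]]
(360, 178) [31 47 74] [ 11 148  74]
(408, 180) [25 42 68] [ 12 161  68]
(396, 217) [28 44 71] [ 11 154  71]
(345, 160) [ 46  86 122] [ 16 159 122]
(345, 210) [ 45  80 113] [ 15 153 113]
(400, 200) [ 47  85 121] [ 15 156 121]
(420, 180) [ 44  80 114] [ 15 157 114]
(420, 230) [ 70 130 177] [ 17 154 177]
s (130, 192) [16 30 57] [ 10 183  57]
s (155, 201) [16 30 56] [ 11 182  56]
s (150, 170) [22 40 78] [ 10 183  78]
s (120, 195) [20 34 61] [ 10 171  61]
s (190, 180) [ 34  68 114] [ 13 179 114]
s (170, 205) [ 32  65 110] [ 13 181 110]
```

View pics/c.png

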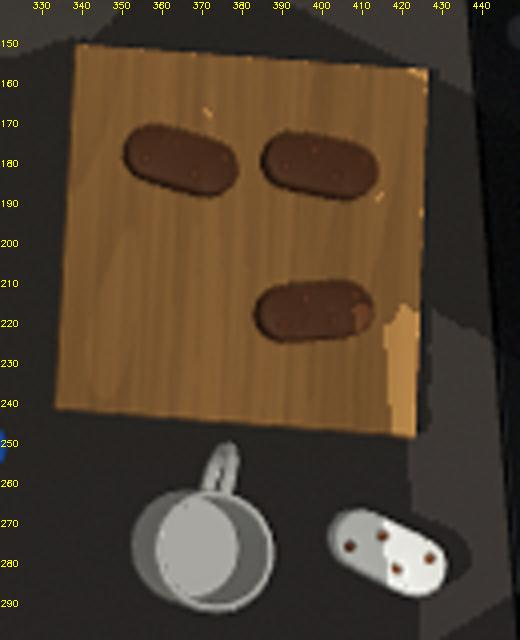

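View pics/c1.png

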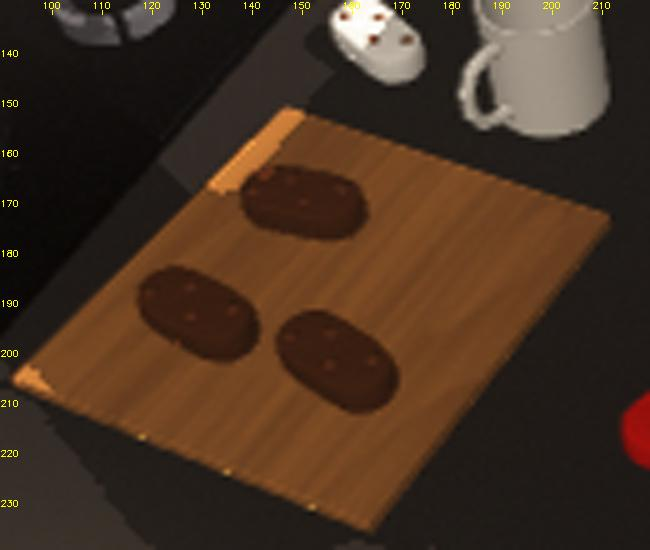

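```bash
cat >> h.py <<'E'
def koftas(n,im,box,g):
    x0,y0,x1,y1=box; sub=im[y0:y1,x0:x1].astype(int)
    hs=cv2.cvtColor(im[y0:y1,x0:x1],cv2.COLOR_BGR2HSV)
    m=((sub[:,:,1]<g)&(hs[:,:,1]>110)&(sub[:,:,2]>45)).astype(np.uint8)
    m=cv2.morphologyEx(m,cv2.MORPH_CLOSE,np.ones((3,3),np.uint8))
    out=[]
    for c in cv2.findContours(m,cv2.RETR_EXTERNAL,cv2.CHAIN_APPROX_NONE)[0]:
        if cv2.contourArea(c)<120: continue
        c=c[:,0]+np.array([x0,y0]); P=onplane(n,c.astype(float),24)[:,:2].astype(np.float32)
        (cx,cy),(w,h),_=cv2.minAreaRect(P)
        M=cv2.moments(P); cen=np.array([M['m10'],M['m01']])/M['m00']
        a=.5*np.degrees(np.arctan2(2*M['mu11'],M['mu20']-M['mu02']))
        out.append((np.round([cx,cy],1),np.round(cen,1),round(a,1),round(w),round(h)))
    return out
E
python3 - <<'E'
from h import *
for k in koftas('top',cv2.imread('pics/t6.png'),(336,155,424,240),62): print(k)
for k in koftas('scene',cv2.imread('pics/s6.png'),(110,155,185,225),50): print(k)
E
```

```text
(array([ 436.2, -387.6]), array([ 436.3, -388.3]), np.float64(-86.2), 84, 43)
(array([ 542.2, -400. ]), array([ 542.1, -399.9]), np.float64(78.3), 85, 46)
(array([ 549.7, -299.8]), array([ 549.5, -299.8]), np.float64(73.4), 84, 45)
(array([ 549.1, -297.1]), array([ 549.2, -297.1]), np.float64(66.1), 96, 50)
(array([ 542.5, -398. ]), array([ 542.4, -397.6]), np.float64(70.0), 98, 50)
(array([ 436.5, -385.4]), array([ 437.1, -386.1]), np.float64(82.5), 58, 93)
```

```bash
cat >> h.py <<'E'
def dn(phi): return [np.pi,0,np.radians(phi+90)]
def gt(p): return GR.T@(np.array(p)-GO)
E
python3 - <<'E'
from h import *
for p in ([325,240,215],[330,0,215],[436,-387,150]): print(go(p,dn(3.5)))
E
```

```text
(array([ 16.39, -13.97,   0.06]), array([ 0.58,  0.1 , 90.18]))
(array([ 17.43, -37.95,  -0.08]), array([ 0.58,  0.1 , 90.18]))
(array([  9.39, -77.28,   6.27]), array([ 0.58,  0.1 , 90.18]))
```

Emit:
{"name": "jog_arm", "arguments": {"series": [[[6,-5,0,0,0,0,6.5],[12,-10,0,0,0,0,6.5],[16.4,-14,0,0,0,10,6.5],[17,-20,0,0,0,20,6.5],[17.2,-26,0,0,0,30,6.5]]]}}

```text
clock: 20.95
eef_pos: [321.3, 133.5, 211.4]
tcp_rot: [3.142, 0.0, 2.679]
contact_force: [1.9, -0.4, 0.2]
opening: 0.763
```

```bash
python3 - <<'E'
from h import *
for p in ([325,90,215],[340,0,215],[436,-387,150]): print(go(p,dn(3.5)),r.sense()['qpos'])
E
```

```text
(array([-2.27, -3.73, -0.36]), array([1.e-02, 1.e-02, 6.e+01])) [ 3.89561945e-01 -7.84360662e-02  2.19419719e+00 -1.39663069e-04
  1.02570568e+00 -7.18684904e-01]
(array([ -7.63, -11.11,  -0.36]), array([1.e-02, 1.e-02, 6.e+01])) [ 3.89561945e-01 -7.84360662e-02  2.19419719e+00 -1.39663069e-04
  1.02570568e+00 -7.18684904e-01]
(array([-33.49, -41.46,   6.14]), array([1.e-02, 1.e-02, 6.e+01])) [ 3.89561945e-01 -7.84360662e-02  2.19419719e+00 -1.39663069e-04
  1.02570568e+00 -7.18684904e-01]
```

Emit:
{"name": "jog_arm", "arguments": {"series": [[[-4.5,-4,0,0,0,10,6.5],[-8.5,-8.5,0,0,0,20,6.5],[-12.5,-13.5,0,0,0,30,6.5],[-16.5,-18.5,0,0,0,40,6.5],[-20.5,-23.5,0,0,0,50,6.5]]]}}

```text
clock: 21.58
eef_pos: [401.4, -164.5, 211.6]
tcp_rot: [3.141, 0.0, 1.803]
contact_force: [1.5, 0.1, 0.5]
opening: 0.76
```

```bash
python3 - <<'E'
from h import *
for p in ([436,-387,110],): print(go(p,dn(3.5)),r.sense()['qpos'])
E
```

```text
(array([-22.45,  -1.77,  10.16]), array([0.03, 0.  , 9.82])) [-3.92526655e-01  7.27662034e-02  2.04313546e+00  2.64822351e-04
  1.02519204e+00 -6.25130260e-01]
```

Emit:
{"name": "jog_arm", "arguments": {"series": [[[-6,-0.5,1,0,0,5,6.5],[-12,-1,3,0,0,9.8,6.5],[-18,-1.5,6,0,0,9.8,6.5],[-22.4,-1.8,9,0,0,9.8,6.5],[-22.4,-1.8,10,0,0,9.8,6.5]]]}}

```text
clock: 22.2
eef_pos: [436.2, -386.4, 108.9]
tcp_rot: [-3.14, -0.001, 1.636]
contact_force: [-0.6, -0.2, -0.4]
opening: 0.761
```

Emit:
{"name": "jog_arm", "arguments": {"series": [[[0,0,0,0,0,0,6.5],[0,0,0,0,0,0,6.5]]]}}

```text
clock: 22.45
eef_pos: [437.1, -383.3, 112.5]
tcp_rot: [3.141, 0.0, 1.639]
contact_force: [1.1, -0.3, 0.4]
opening: 0.761
```

```bash
python3 - <<'E'
from h import *
print(go([436,-387,14],dn(3.5)),r.sense()['eef_pos'])
S=grab('scene','s7'); crop(S,80,90,240,240,4,'c')
E
```

```text
(array([-0.36, -0.14,  9.85]), array([0.02, 0.01, 0.43])) [ 437.12193898 -383.25816904  112.50159782]
```

View pics/c.png

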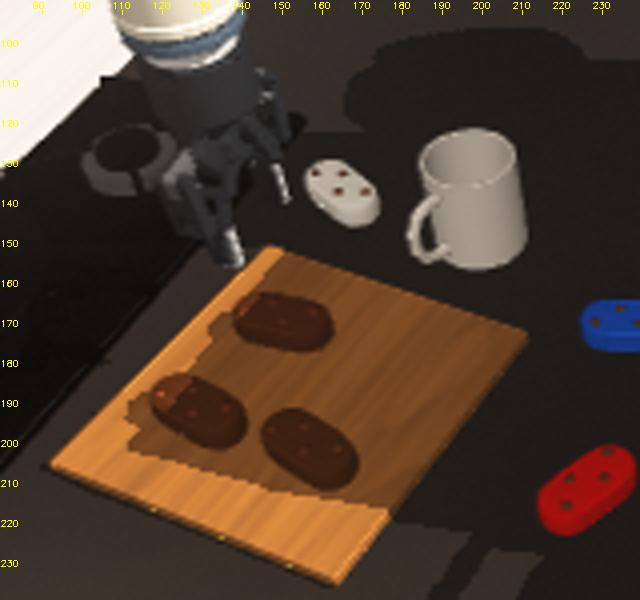

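Emit:
{"name": "jog_arm", "arguments": {"series": [[[-0.3,-0.1,5,0,0,0,6.5],[-0.3,-0.1,8.5,0,0,0,6.5],[-0.3,-0.1,9.8,0,0,0,6.5],[-0.3,-0.1,9.8,0,0,0,6.5],[-0.3,-0.1,9.8,0,0,0,3.6]]], "newtons": 40}}

```text
clock: 23.12
eef_pos: [437.1, -387.8, 15.4]
tcp_rot: [3.14, 0.002, 1.639]
contact_force: [0.7, -0.3, 0.3]
opening: 0.559
```

Emit:
{"name": "jog_arm", "arguments": {"series": [[[0,0,0,0,0,0,3.6],[0,0,0,0,0,0,3.6],[0,0,0,0,0,0,3.6]]]}}

```text
clock: 23.5
eef_pos: [437.3, -388.0, 15.6]
tcp_rot: [3.139, 0.002, 1.639]
contact_force: [0.3, 2.0, 7.5]
opening: 0.487
```

```bash
python3 - <<'E'
from h import *
print(go([436,-387,14],dn(3.5)),r.sense()['eef_pos'])
S=grab('scene','s7'); crop(S,80,90,240,240,4,'c')
print(go(g2w([-72,-25,160]),dn(-4.9)))
E
```

```text
(array([ 0.1 , -0.12,  0.16]), array([0.13, 0.11, 0.38])) [ 437.25209872 -387.9625848    15.56660102]
(array([ 48.86,   8.39, -14.52]), array([0.13, 0.1 , 8.78]))
```

View pics/c.png

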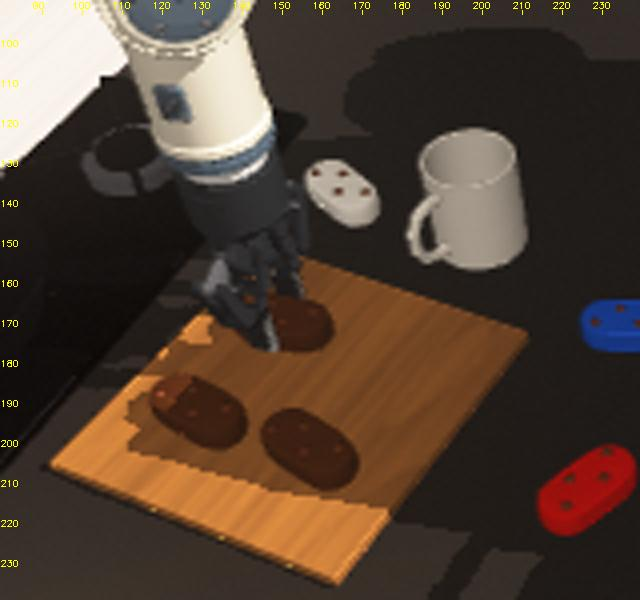

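Emit:
{"name": "jog_arm", "arguments": {"series": [[[0,0,-5,0,0,0,3.6],[0,0,-11,0,0,0,3.6],[6,1,-14.5,0,0,1,3.6],[12,2,-14.5,0,0,2,3.6],[18,3,-14.5,0,0,3,3.6]]]}}

```text
clock: 24.18
eef_pos: [454.0, -207.7, 160.4]
tcp_rot: [3.139, 0.001, 1.585]
contact_force: [0.2, 0.2, -1.2]
opening: 0.484
```

Emit:
{"name": "jog_arm", "arguments": {"series": [[[6,1,0,0,0,1,3.6],[12,2,0,0,0,2,3.6],[18,3,0,0,0,3,3.6],[24,4,0,0,0,4,3.6],[29,4.5,0,0,0,5,3.6]]]}}

```text
clock: 24.8
eef_pos: [494.5, 84.0, 159.7]
tcp_rot: [3.14, -0.0, 1.499]
contact_force: [0.7, -0.5, -0.9]
opening: 0.481
```

```bash
python3 - <<'E'
from h import *
print(go(g2w([-72,-25,160]),dn(-4.9)),r.sense()['eef_pos'])
S=grab('scene','s7'); T=grab('top','t7')
E
```

```text
(array([ 2.09, -0.85, -0.03]), array([ 0.11, -0.03,  0.79])) [494.49130568  84.00995989 159.71078834]
```

View pics/s7.png

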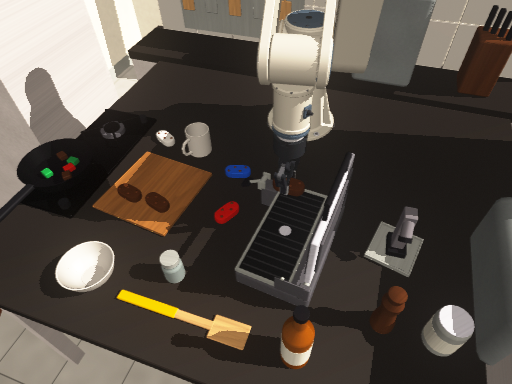

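View pics/t7.png

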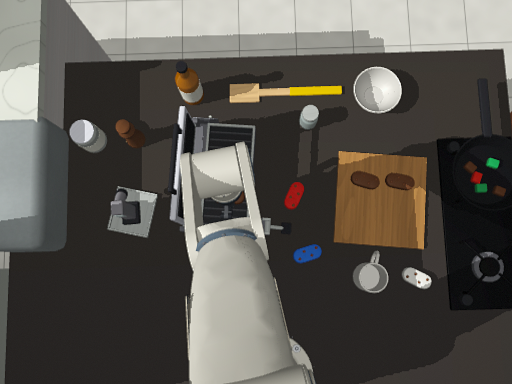

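Emit:
{"name": "jog_arm", "arguments": {"series": [[[1.8,-0.8,0,0,0,0.8,3.6],[1.8,-0.8,4,0,0,0.8,3.6],[1.8,-0.8,7,0,0,0.8,3.6],[1.8,-0.8,8.5,0,0,0.8,3.6],[1.8,-0.8,8.5,0,0,0.8,3.6]]]}}

```text
clock: 25.52
eef_pos: [487.0, 99.8, 73.5]
tcp_rot: [-3.14, 0.0, 1.485]
contact_force: [-0.2, 0.2, -0.4]
opening: 0.48
```

Emit:
{"name": "jog_arm", "arguments": {"series": [[[0,0,0.2,0,0,0,3.6],[0,0,0.3,0,0,0,3.6],[0,0,0.3,0,0,0,3.6]]]}}

```text
clock: 25.9
eef_pos: [487.7, 100.2, 71.3]
tcp_rot: [3.141, -0.0, 1.485]
contact_force: [0.0, -0.9, -1.5]
opening: 0.482
```

Emit:
{"name": "jog_arm", "arguments": {"series": [[[0,0,0.15,0,0,0,3.6],[0,0,0.2,0,0,0,3.6],[0,0,0.2,0,0,0,3.6]]]}}

```text
clock: 26.28
eef_pos: [487.7, 100.3, 69.5]
tcp_rot: [3.141, -0.0, 1.485]
contact_force: [-3.6, -1.6, 9.9]
opening: 0.485
```

Emit:
{"name": "jog_arm", "arguments": {"series": [[[0,0,0,0,0,0,5.5],[0,0,0,0,0,0,5.5],[0,0,-4,0,0,0,5.5],[0,0,-9,0,0,0,6.5],[-6,0,-9,0,0,0,6.5]]]}}

```text
clock: 26.9
eef_pos: [485.8, 42.4, 162.4]
tcp_rot: [3.134, -0.002, 1.49]
contact_force: [0.9, -0.5, -0.5]
opening: 0.762
```

```bash
python3 - <<'E'
from h import *
print(go([548,-298,110],dn(-18)),r.sense()['eef_pos'],gt(r.sense()['eef_pos']))
E
```

```text
(array([-33.43,   8.91,   5.25]), array([ 0.44, -0.16, 13.36])) [485.78681562  42.35152288 162.42887145] [-68.3474554  -88.00654635 162.42887145]
```

Emit:
{"name": "jog_arm", "arguments": {"series": [[[-6,1.6,0,0,0,3,6.5],[-12,3.2,0,0,0,6,6.5],[-18,4.8,0,0,0,9,6.5],[-24,6.4,0,0,0,13.4,6.5],[-30,8,0,0,0,13.4,6.5]]]}}

```text
clock: 27.52
eef_pos: [536.3, -267.4, 158.6]
tcp_rot: [3.142, -0.0, 1.25]
contact_force: [1.3, 1.0, -0.7]
opening: 0.76
```

```bash
python3 - <<'E'
from h import *
print(go([548,-298,110],dn(-18)))
S=grab('scene','s8'); T=grab('top','t8')
for k in koftas('scene',S,(110,155,185,225),50): print(k)
for k in koftas('scene',S,(250,185,340,240),60): print(k)
crop(S,80,120,350,290,2.9,'c')
E
```

```text
(array([-2.53,  2.08,  4.86]), array([ 0.  , -0.01, -0.39]))
(array([ 549.5, -297.3]), array([ 549.3, -297.3]), np.float64(65.9), 97, 49)
(array([ 542.7, -396.9]), array([ 542.9, -396.6]), np.float64(69.7), 96, 50)
(array([443.7,  92.8]), array([443.2,  93.4]), np.float64(77.0), 88, 59)
```

View pics/c.png

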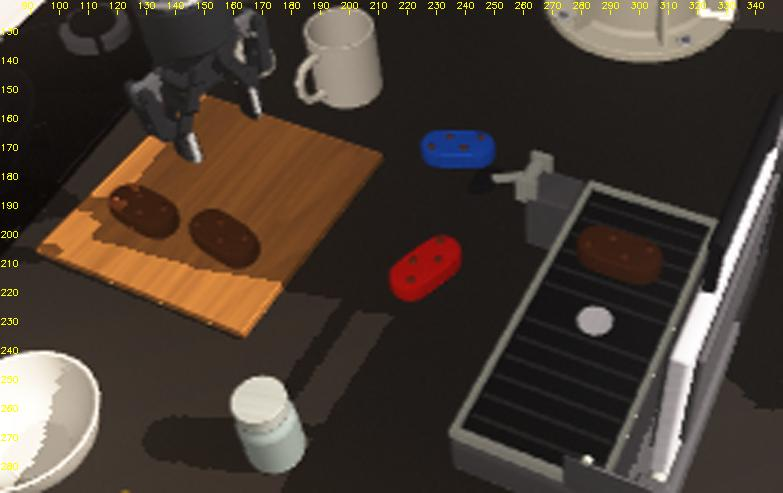

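View pics/t8.png

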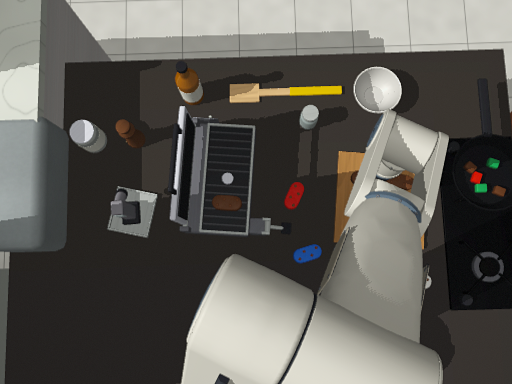

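Emit:
{"name": "jog_arm", "arguments": {"series": [[[-2.6,2.1,0,0,0,0,6.5],[-2.6,2.1,4,0,0,0,6.5],[-2.6,2.1,8,0,0,0,6.5],[-2.6,2.1,8,0,0,0,6.5],[-2.6,2.1,8,0,0,0,6.5]]]}}

```text
clock: 28.25
eef_pos: [548.7, -296.6, 79.8]
tcp_rot: [3.141, 0.0, 1.251]
contact_force: [0.5, -0.3, 0.4]
opening: 0.763
```

```bash
python3 - <<'E'
from h import *
print(go([549.5,-298.5,15],dn(-18)),r.sense()['eef_pos'])
E
```

```text
(array([-0.15,  0.13,  6.48]), array([ 0.05,  0.01, -0.3 ])) [ 548.66489938 -296.64513799   79.83818275]
```

Emit:
{"name": "jog_arm", "arguments": {"series": [[[-0.1,0.1,4,0,0,0,6.5],[-0.1,0.1,6.4,0,0,0,6.5],[-0.1,0.1,6.4,0,0,0,6.5],[-0.1,0.1,6.4,0,0,0,3.6],[-0.1,0.1,6.4,0,0,0,3.6]]]}}

```text
clock: 28.88
eef_pos: [550.1, -298.6, 17.0]
tcp_rot: [3.138, 0.001, 1.251]
contact_force: [-0.5, 0.4, 7.1]
opening: 0.485
```

Emit:
{"name": "jog_arm", "arguments": {"series": [[[0,0,0,0,0,0,3.6],[0,0,0,0,0,0,3.6],[0,0,0,0,0,0,3.6]]]}}

```text
clock: 29.25
eef_pos: [550.1, -298.6, 17.0]
tcp_rot: [3.138, 0.001, 1.251]
contact_force: [-1.3, 0.7, 8.9]
opening: 0.481
```

```bash
python3 - <<'E'
from h import *
print(r.sense()['eef_pos'], go(g2w([0,-27,160]),dn(-4.9)))
E
```

```text
[ 550.10253469 -298.5772228    16.99791876] (array([ 37.86, -11.54, -14.36]), array([  0.19,   0.05, -13.42]))
```

Emit:
{"name": "jog_arm", "arguments": {"series": [[[0,0,-5,0,0,0,3.6],[0,0,-11,0,0,0,3.6],[6,-1.8,-14.4,0,0,-3,3.6],[12,-3.6,-14.4,0,0,-6,3.6],[18,-5.5,-14.4,0,0,-10,3.6]]]}}

```text
clock: 29.88
eef_pos: [553.5, -116.7, 160.8]
tcp_rot: [3.138, 0.0, 1.427]
contact_force: [1.0, 1.2, -1.4]
opening: 0.479
```

Emit:
{"name": "jog_arm", "arguments": {"series": [[[6,-0.7,0,0,0,-1,3.6],[12,-1.5,0,0,0,-2,3.6],[17,-2.5,0,0,0,-3.4,3.6],[17,-2.5,0,0,0,-3.4,3.6],[17,-2.5,0,0,0,-3.4,3.6]]]}}

```text
clock: 30.5
eef_pos: [552.9, 53.7, 159.4]
tcp_rot: [3.14, 0.0, 1.486]
contact_force: [0.5, -0.4, -1.0]
opening: 0.48
```

```bash
python3 - <<'E'
from h import *
print(r.sense()['eef_pos'], go(g2w([0,-27,160]),dn(-4.9)))
E
```

```text
[552.9297585   53.69920973 159.41314771] (array([ 4.4 ,  0.24, -0.06]), array([0.07, 0.01, 0.03]))
```

Emit:
{"name": "jog_arm", "arguments": {"series": [[[4.4,0.2,0,0,0,0,3.6],[4.4,0.2,4,0,0,0,3.6],[4.4,0.2,7,0,0,0,3.6],[4.4,0.2,8.3,0,0,0,3.6],[4.4,0.2,8.3,0,0,0,3.6]]]}}

```text
clock: 31.12
eef_pos: [558.4, 96.4, 75.4]
tcp_rot: [-3.141, 0.0, 1.484]
contact_force: [0.4, -0.4, -0.4]
opening: 0.48
```

Emit:
{"name": "jog_arm", "arguments": {"series": [[[0,0,0.2,0,0,0,3.6],[0,0,0.4,0,0,0,3.6],[0,0,0.4,0,0,0,3.6]]]}}

```text
clock: 31.5
eef_pos: [558.7, 97.4, 72.1]
tcp_rot: [3.141, -0.0, 1.485]
contact_force: [-0.1, 0.4, -1.5]
opening: 0.479
```

Emit:
{"name": "jog_arm", "arguments": {"series": [[[0,0,0.1,0,0,0,3.6],[0,0,0.15,0,0,0,3.6],[0,0,0.15,0,0,0,3.6]]]}}

```text
clock: 31.88
eef_pos: [558.7, 97.5, 71.0]
tcp_rot: [3.141, -0.0, 1.485]
contact_force: [-2.9, 0.0, 7.8]
opening: 0.483
```

Emit:
{"name": "jog_arm", "arguments": {"series": [[[0,0,0,0,0,0,5.5],[0,0,0,0,0,0,5.5],[0,0,-4,0,0,0,5.5],[0,0,-9,0,0,0,6.5],[-6,0,-9,0,0,0,6.5]]]}}

```text
clock: 32.5
eef_pos: [556.8, 39.7, 164.1]
tcp_rot: [3.134, -0.002, 1.489]
contact_force: [0.1, -1.1, -0.7]
opening: 0.759
```

```bash
python3 - <<'E'
from h import *
print(r.sense()['eef_pos'], go([542.5,-398.5,110],dn(-13)))
S=grab('scene','s9')
for k in koftas('scene',S,(110,155,185,225),50): print(k)
E
```

```text
[556.76089311  39.68388924 164.13376861] (array([-43.8 ,   2.1 ,   5.35]), array([ 0.45, -0.14,  8.34]))
(array([ 542.8, -396.7]), array([ 543. , -396.2]), np.float64(69.8), 95, 50)
```

Emit:
{"name": "jog_arm", "arguments": {"series": [[[-6,0.3,0,0,0,2,6.5],[-12,0.6,0,0,0,4,6.5],[-18,0.9,0,0,0,6,6.5],[-24,1.2,0,0,0,8,6.5],[-30,1.4,0,0,0,8.3,6.5]]]}}

```text
clock: 33.17
eef_pos: [541.2, -264.5, 160.0]
tcp_rot: [3.142, -0.0, 1.339]
contact_force: [0.2, 0.4, -0.5]
opening: 0.759
```

Emit:
{"name": "jog_arm", "arguments": {"series": [[[-6,0.3,2,0,0,0,6.5],[-11,0.6,4,0,0,0,6.5],[-13.8,0.7,5,0,0,0,6.5],[-13.8,0.7,5,0,0,0,6.5],[-13.8,0.7,5,0,0,0,6.5]]]}}

```text
clock: 33.8
eef_pos: [516.8, -397.9, 110.1]
tcp_rot: [-3.141, -0.0, 1.34]
contact_force: [-0.0, 1.1, 0.4]
opening: 0.765
```

```bash
python3 - <<'E'
from h import *
print(r.sense()['eef_pos'], go([542.5,-398.5,15],dn(-13)))
S=grab('scene','s10');T=grab('top','t10')
for k in koftas('scene',S,(110,155,185,225),50): print(k)
crop(S,80,100,350,290,2.9,'c')
E
```

```text
[ 516.82943559 -397.85687704  110.08505154] (array([0.52, 2.52, 9.51]), array([-0.02, -0.03, -0.23]))
(array([ 542.8, -396.7]), array([ 544.6, -390.7]), np.float64(66.9), 95, 50)
```

View pics/c.png

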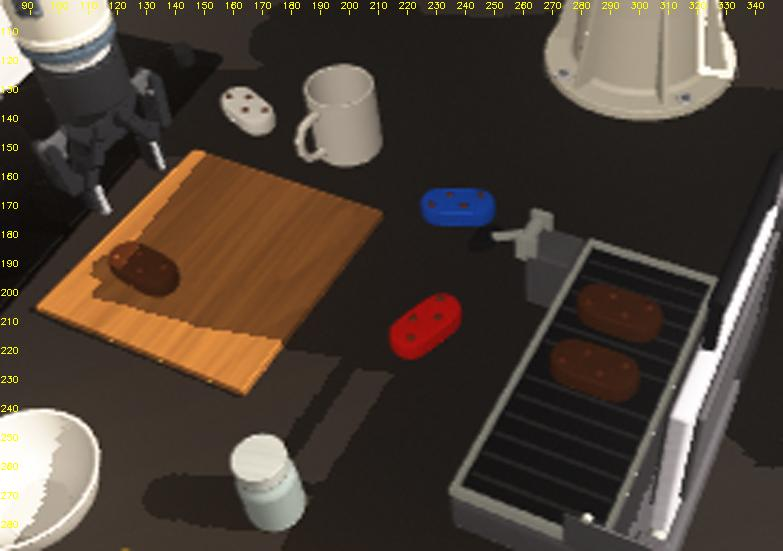

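Emit:
{"name": "jog_arm", "arguments": {"series": [[[0.5,2.5,0,0,0,0,6.5],[0.5,2.5,4,0,0,0,6.5],[0.5,2.5,8,0,0,0,6.5],[0.5,2.5,9.4,0,0,0,6.5],[0.5,2.5,9.4,0,0,0,6.5]]]}}

```text
clock: 34.52
eef_pos: [542.3, -398.6, 16.0]
tcp_rot: [-3.141, -0.0, 1.341]
contact_force: [0.8, 0.2, 0.4]
opening: 0.762
```

Emit:
{"name": "jog_arm", "arguments": {"series": [[[0,0,0,0,0,0,3.6],[0,0,0,0,0,0,3.6],[0,0,0,0,0,0,3.6],[0,0,0,0,0,0,3.6]]]}}

```text
clock: 35.02
eef_pos: [543.4, -400.1, 18.2]
tcp_rot: [3.139, 0.001, 1.34]
contact_force: [0.8, 1.2, 7.1]
opening: 0.481
```

```bash
python3 - <<'E'
from h import *
print(r.sense()['eef_pos'], go(g2w([72,-27,160]),dn(-4.9)))
E
```

```text
[ 543.4453861  -400.05871553   18.18844647] (array([ 49.8 ,  -2.69, -14.24]), array([ 0.16,  0.07, -8.32]))
```

Emit:
{"name": "jog_arm", "arguments": {"series": [[[0,0,-5,0,0,0,3.6],[0,0,-11,0,0,0,3.6],[6,-0.3,-14.3,0,0,-2,3.6],[12,-0.6,-14.3,0,0,-4,3.6],[18,-0.9,-14.3,0,0,-6,3.6]]]}}

```text
clock: 35.65
eef_pos: [575.2, -221.2, 160.9]
tcp_rot: [3.139, 0.001, 1.445]
contact_force: [1.3, -0.0, -1.1]
opening: 0.481
```

Emit:
{"name": "jog_arm", "arguments": {"series": [[[6,0.1,0,0,0,-1,3.6],[12,0.3,0,0,0,-2,3.6],[18,0.5,0,0,0,-2.3,3.6],[24,0.8,0,0,0,-2.3,3.6],[24,0.8,0,0,0,-2.3,3.6]]]}}

```text
clock: 36.28
eef_pos: [613.3, 18.5, 159.9]
tcp_rot: [3.14, -0.001, 1.489]
contact_force: [0.2, -0.4, -1.6]
opening: 0.481
```

```bash
python3 - <<'E'
from h import *
print(r.sense()['eef_pos'], go(g2w([72,-27,160]),dn(-4.9)))
E
```

```text
[613.31833483  18.47134689 159.92860593] (array([7.39, 1.15, 0.  ]), array([ 0.08, -0.06,  0.23]))
```

Emit:
{"name": "jog_arm", "arguments": {"series": [[[5,1.1,0,0,0,0.2,3.6],[7.4,1.1,2,0,0,0.2,3.6],[7.4,1.1,6,0,0,0.2,3.6],[7.4,1.1,8.3,0,0,0.2,3.6],[7.4,1.1,8.3,0,0,0.2,3.6]]]}}

```text
clock: 36.9
eef_pos: [628.5, 86.4, 74.3]
tcp_rot: [-3.138, 0.001, 1.481]
contact_force: [0.9, -0.2, -0.9]
opening: 0.48
```

Emit:
{"name": "jog_arm", "arguments": {"series": [[[0,0,0.2,0,0,0,3.6],[0,0,0.35,0,0,0,3.6],[0,0,0.35,0,0,0,3.6]]]}}

```text
clock: 37.28
eef_pos: [630.2, 87.3, 73.2]
tcp_rot: [3.141, -0.0, 1.481]
contact_force: [0.1, -0.0, -0.9]
opening: 0.481
```

Emit:
{"name": "jog_arm", "arguments": {"series": [[[0,0,0.1,0,0,0,3.6],[0,0,0.15,0,0,0,3.6],[0,0,0.15,0,0,0,3.6]]]}}

```text
clock: 37.65
eef_pos: [630.2, 87.4, 71.6]
tcp_rot: [3.141, -0.0, 1.482]
contact_force: [-1.8, -0.0, 4.3]
opening: 0.482
```

Emit:
{"name": "jog_arm", "arguments": {"series": [[[0,0,0,0,0,0,5.5],[0,0,0,0,0,0,5.5],[0,0,-4,0,0,0,5.5],[0,0,-9,0,0,0,5.5],[-6,0,-12,0,0,0,5.5]]]}}

```text
clock: 38.28
eef_pos: [626.6, 33.8, 191.8]
tcp_rot: [3.138, -0.001, 1.485]
contact_force: [0.4, -0.3, -0.6]
opening: 0.643
```

Emit:
{"name": "jog_arm", "arguments": {"series": [[[-6,0,-4,0,0,0,5.5],[-12,0,-8,0,0,0,5.5],[-14,0,-10,0,0,0,5.5],[-14,0,-10,0,0,0,5.5]]]}}

```text
clock: 38.78
eef_pos: [613.6, -110.3, 291.9]
tcp_rot: [3.137, 0.001, 1.478]
contact_force: [-0.1, 0.2, 0.2]
opening: 0.644
```

```bash
python3 - <<'E'
from h import *
print(r.sense()['eef_pos'])
S=grab('scene','s11');T=grab('top','t11')
crop(S,210,100,350,300,3,'c'); crop(T,150,90,320,250,4,'c1')
E
```

```text
[ 613.557556   -110.31961206  291.86350051]
```

View pics/c.png

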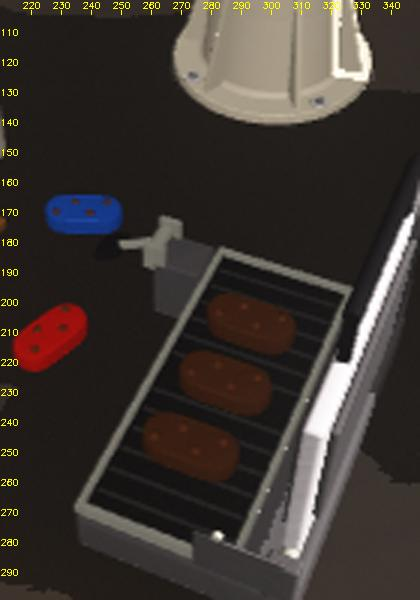

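View pics/c1.png

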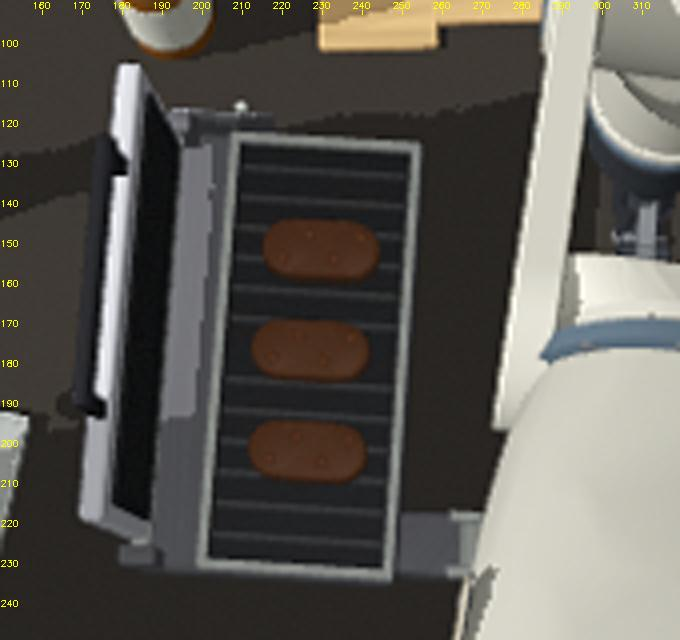

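View pics/s11.png

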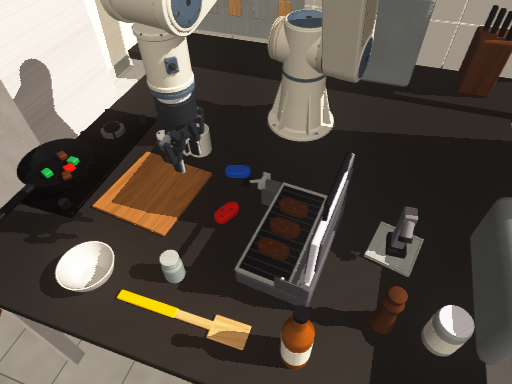

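```bash
python3 - <<'E'
from h import *
for p in ([0,30,385],[1,85.5,385],[1,85,290]): print(go(g2w(p),D))
E
```

```text
(array([25.63, -7.18, -9.62]), array([ 1.000e-02, -4.000e-02, -9.027e+01]))
(array([31.18, -7.1 , -9.62]), array([ 1.000e-02, -4.000e-02, -9.027e+01]))
(array([31.13, -7.1 , -0.12]), array([ 1.000e-02, -4.000e-02, -9.027e+01]))
```

Emit:
{"name": "jog_arm", "arguments": {"series": [[[0,-2,-5,0,0,-10,4],[4,-4,-9.6,0,0,-20,4],[9,-6,-9.6,0,0,-30,4],[13,-7.1,-9.6,0,0,-40,4],[17,-7.1,-9.6,0,0,-50,4]]]}}

```text
clock: 39.5
eef_pos: [555.6, 70.7, 383.9]
tcp_rot: [-3.14, -0.002, 2.362]
contact_force: [0.4, -0.7, 0.4]
opening: 0.471
```

```bash
python3 - <<'E'
from h import *
for p in ([0,30,385],[1,85.5,385],[1,85,290]): print(go(g2w(p),D))
E
```

```text
(array([ 5.26,  6.52, -0.11]), array([ -0.04,  -0.11, -39.78]))
(array([ 8.74, 10.85, -0.11]), array([ -0.04,  -0.11, -39.78]))
(array([ 8.69, 10.82,  9.39]), array([ -0.04,  -0.11, -39.78]))
```

Emit:
{"name": "jog_arm", "arguments": {"series": [[[2,2.5,0,0,0,-10,3.5],[4,5,0,0,0,-20,3.5],[6.5,8,0,0,0,-30,3.5],[8.7,10.8,0,0,0,-39.8,3.5],[8.7,10.8,0,0,0,-39.8,3.5]]]}}

```text
clock: 40.12
eef_pos: [571.0, 209.1, 383.0]
tcp_rot: [-3.141, -0.003, 3.054]
contact_force: [-1.1, -0.6, 0.3]
opening: 0.414
```

Emit:
{"name": "jog_arm", "arguments": {"series": [[[0,0,0,0,0,0,3.5],[0,0,0,0,0,0,3.5]]]}}

```text
clock: 40.38
eef_pos: [571.8, 205.2, 384.7]
tcp_rot: [-3.141, -0.001, 3.047]
contact_force: [-0.3, 0.9, -0.3]
opening: 0.407
```

```bash
python3 - <<'E'
from h import *
for p in ([1,84.5,385],[1,84.5,290]): print(go(g2w(p),D),r.sense()['eef_pos'])
S=grab('scene','s12'); crop(S,260,40,400,240,4,'c')
E
```

```text
(array([ 0.25,  0.29, -0.03]), array([-0.03, -0.04, -0.5 ])) [571.78884457 205.22691182 384.70242333]
(array([0.24, 0.29, 9.47]), array([-0.03, -0.04, -0.5 ])) [571.78884457 205.22691182 384.70242333]
```

View pics/c.png

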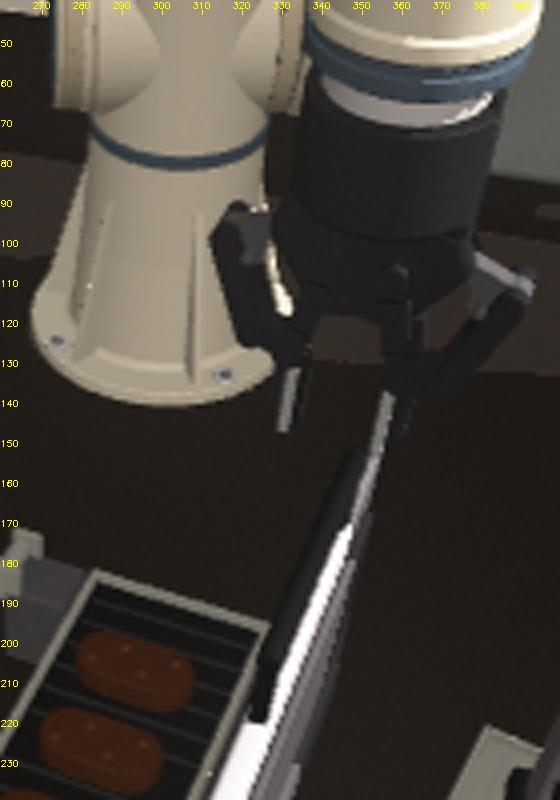

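Emit:
{"name": "jog_arm", "arguments": {"series": [[[0.2,0.3,3,0,0,-0.5,3.5],[0.2,0.3,6.5,0,0,-0.5,3.5],[0.2,0.3,9.4,0,0,-0.5,3.5],[0.2,0.3,9.4,0,0,-0.5,3.5],[0.2,0.3,9.4,0,0,-0.5,3.5]]], "newtons": 30}}

```text
clock: 41.05
eef_pos: [571.0, 208.7, 292.5]
tcp_rot: [3.141, 0.001, 3.057]
contact_force: [0.1, 0.3, 0.9]
opening: 0.41
```

Emit:
{"name": "jog_arm", "arguments": {"series": [[[0,0,0,0,0,0,0.5],[0,0,0,0,0,0,0.5],[0,0,0,0,0,0,0.5],[0,0,0,0,0,0,0.5]]]}}

```text
clock: 41.55
eef_pos: [571.1, 209.0, 292.8]
tcp_rot: [3.141, 0.002, 3.057]
contact_force: [-0.4, -1.6, 7.0]
opening: 0.152
```

```bash
python3 - <<'E'
from h import *
print(gt(r.sense()['eef_pos']))
a0=1.585
for a in (1.5,1.4,1.3,1.2,1.1,1.0,.9,.8,.7,.6,.5236): print(a,np.round([21.5*(np.cos(a0)-np.cos(a)),21.5*(np.sin(a0)-np.sin(a))],2),end=' ')
E
```

```text
[  2.45892019  85.35262418 292.78733597]
1.5 [-1.83  0.05] 1.4 [-3.96  0.31] 1.3 [-6.06  0.78] 1.2 [-8.1   1.46] 1.1 [-10.06   2.34] 1.0 [-11.92   3.41] 0.9 [-13.67   4.66] 0.8 [-15.28   6.07] 0.7 [-16.75   7.65] 0.6 [-18.05   9.36] 0.5236 [-18.92  10.75]
```

Emit:
{"name": "jog_arm", "arguments": {"series": [[[0,-1.8,0.05,0,0,0,0.5],[0,-3.95,0.3,0,0,0,0.5],[0,-6.05,0.8,0,0,0,0.5],[0,-8.1,1.45,0,0,0,0.5],[0,-10.05,2.35,0,0,0,0.5]]]}}

```text
clock: 42.18
eef_pos: [561.6, 107.3, 267.0]
tcp_rot: [3.142, -0.0, 3.057]
contact_force: [0.3, 3.6, 0.7]
opening: 0.149
```

Emit:
{"name": "jog_arm", "arguments": {"series": [[[0,-1.85,1.05,0,0,0,0.5],[0,-3.6,2.3,0,0,0,0.5],[0,-5.2,3.7,0,0,0,0.5],[0,-6.7,5.3,0,0,0,0.5],[0,-8.0,7.0,0,0,0,0.5]]]}}

```text
clock: 42.8
eef_pos: [554.7, 28.0, 196.2]
tcp_rot: [-3.141, -0.001, 3.057]
contact_force: [-3.6, 1.5, 3.6]
opening: 0.149
```

Emit:
{"name": "jog_arm", "arguments": {"series": [[[0,-0.5,0.8,0,0,0,0.5],[0,-0.5,0.8,0,0,0,0.5],[0,-0.5,0.8,0,0,0,0.5]]]}}

```text
clock: 43.18
eef_pos: [554.3, 23.7, 189.3]
tcp_rot: [-3.14, -0.001, 3.058]
contact_force: [-4.3, -3.9, -1.0]
opening: 0.147
```

```bash
python3 - <<'E'
from h import *
p=gt(r.sense()['eef_pos']);print(p, np.arccos((80+1.6-p[1])/215), 'z',p[2])
S=grab('scene','s13');T=grab('top','t13'); crop(S,210,100,350,300,3.5,'c'); crop(T,160,100,300,250,4,'c1')
E
```

```text
[   1.50246233 -100.71156825  189.34787916] 0.5586701066384194 z 189.34787916092662
```

View pics/c.png

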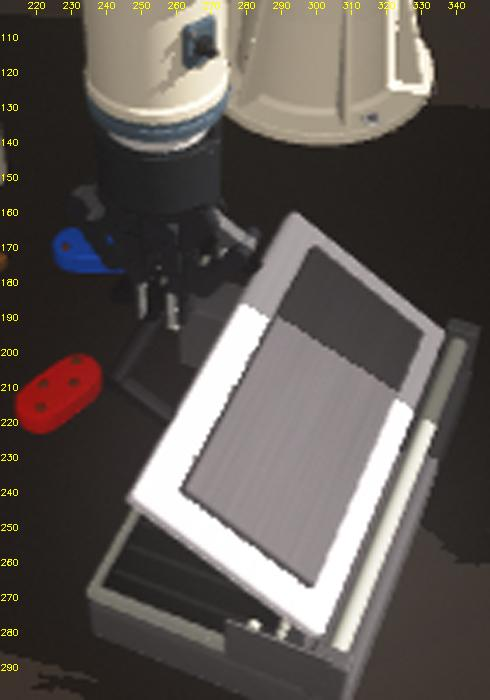

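View pics/c1.png

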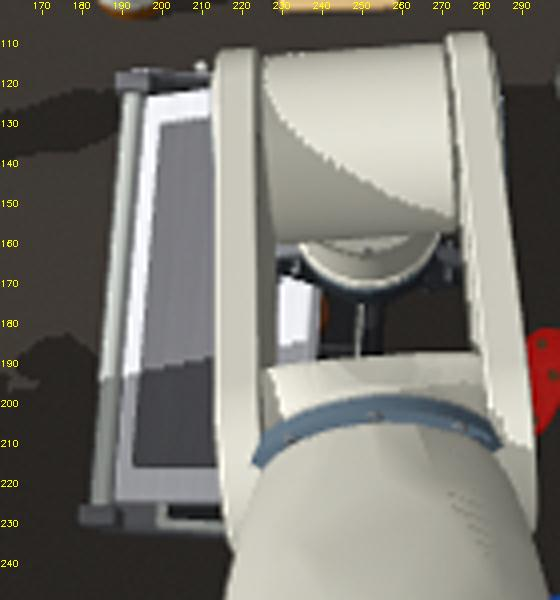

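```bash
cat >> h.py <<'E'
def lidpt(x,rr,a,t=0): return g2w([x,80-rr*np.cos(a)+t*np.sin(a)*1,90+rr*np.sin(a)+t*np.cos(a)])
E
python3 - <<'E'
from h import *
for a in(.45,.5236,.56,.6):
    P=[lidpt(142,170,a,7.5),lidpt(-142,170,a,7.5),lidpt(142,15,a,7.5),lidpt(81,215,a,0),lidpt(-81,215,a)]
    print(a,np.round(proj('scene',P),1).tolist())
S=cv2.imread('pics/s13.png'); crop(S,225,150,305,250,8,'c')
E
```

```text
0.45 [[243.8, 243.3], [289.6, 161.8], [301.8, 281.1], [237.9, 213.5], [265.6, 168.5]]
0.5236 [[246.2, 241.4], [292.1, 159.4], [302.3, 281.1], [240.4, 210.7], [268.2, 165.3]]
0.56 [[247.6, 240.6], [293.4, 158.3], [302.5, 281.2], [241.9, 209.3], [269.7, 163.8]]
0.6 [[249.1, 239.7], [294.9, 157.1], [302.7, 281.2], [243.6, 207.9], [271.5, 162.2]]
```

View pics/c.png

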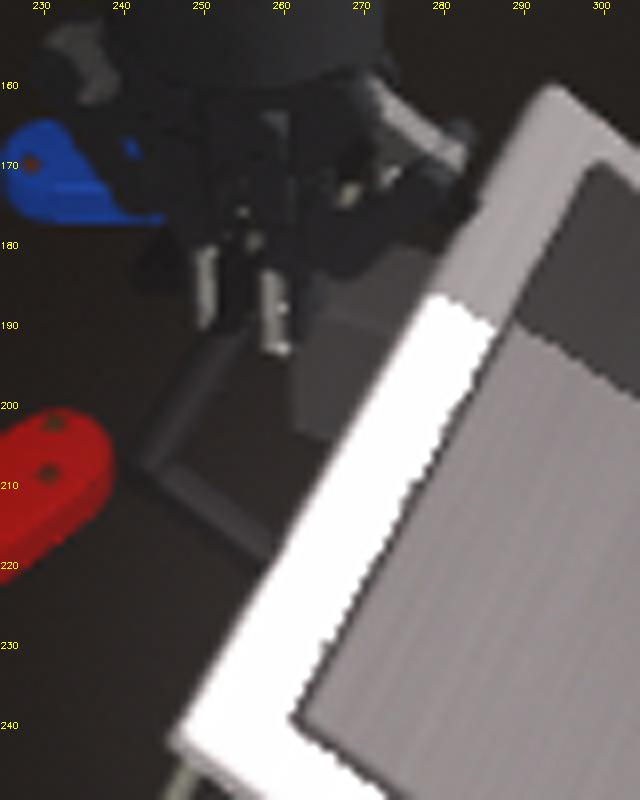

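```bash
python3 - <<'E'
from h import *
S=cv2.imread('pics/s13.png'); crop(S,260,240,325,300,10,'c')
S=cv2.imread('pics/s11.png'); crop(S,260,240,325,300,10,'c1')
S=cv2.imread('pics/scene0.png'); crop(S,260,240,325,300,10,'c2')
E
```

```text
(no output)
```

View pics/c.png

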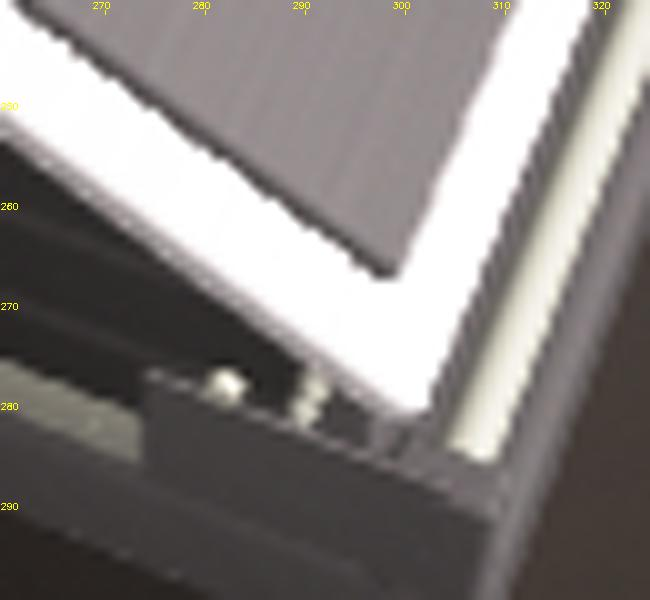

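View pics/c1.png

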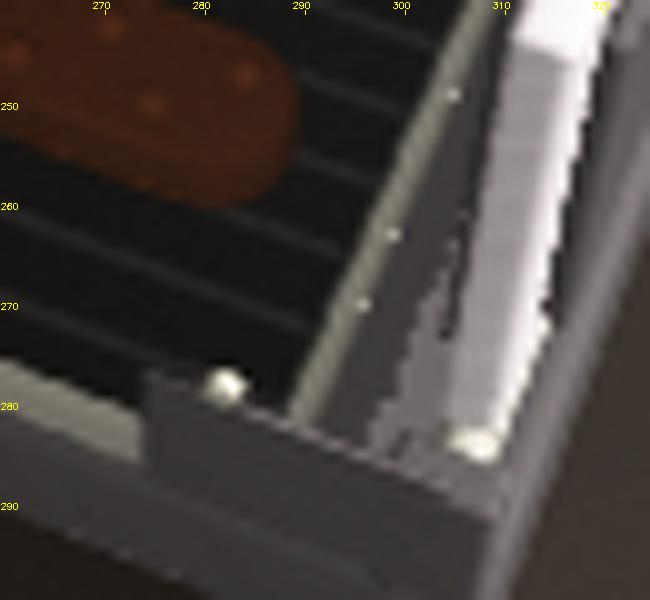

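Emit:
{"name": "jog_arm", "arguments": {"series": [[[0,-0.2,0.3,0,0,0,0.5],[0,-0.2,0.3,0,0,0,0.5],[0,-0.2,0.3,0,0,0,0.5],[0,-0.2,0.3,0,0,0,2.5],[0,-0.2,0.3,0,0,0,3.5]]]}}

```text
clock: 43.9
eef_pos: [555.5, 22.6, 187.1]
tcp_rot: [3.141, 0.002, 3.058]
contact_force: [-0.2, 0.6, -0.2]
opening: 0.412
```

```bash
python3 - <<'E'
from h import *
print(gt(r.sense()['eef_pos']))
E
```

```text
[   2.76668967 -101.77022847  187.11473929]
```

Emit:
{"name": "jog_arm", "arguments": {"series": [[[0,0,0,0,0,0,3.5],[0,0,-5,0,0,0,3.5],[0,0,-10,0,0,0,3.5],[6,-5,-12,0,0,0,3.5],[12,-10,-12,0,0,0,3.5]]]}}

```text
clock: 44.52
eef_pos: [453.8, -48.9, 306.5]
tcp_rot: [-3.141, 0.003, 3.059]
contact_force: [-0.3, -1.0, 1.0]
opening: 0.407
```

Emit:
{"name": "jog_arm", "arguments": {"series": [[[6,-6,0,0,0,0,3.5],[8,-12,0,0,0,0,3.5],[8,-18,0,0,0,0,3.5],[8,-24,0,0,0,0,3.5],[8,-24,0,0,0,0,3.5]]]}}

```text
clock: 45.15
eef_pos: [353.4, -283.9, 305.3]
tcp_rot: [-3.141, 0.001, 3.054]
contact_force: [-0.0, -0.1, 0.4]
opening: 0.408
```

```bash
python3 - <<'E'
from h import *
print(r.sense()['eef_pos'])
S=grab('scene','s14');T=grab('top','t14'); crop(S,220,140,350,290,5,'c'); crop(T,180,105,290,240,5.5,'c1')
E
```

```text
[ 353.439304   -283.94377475  305.32377705]
```

View pics/c.png

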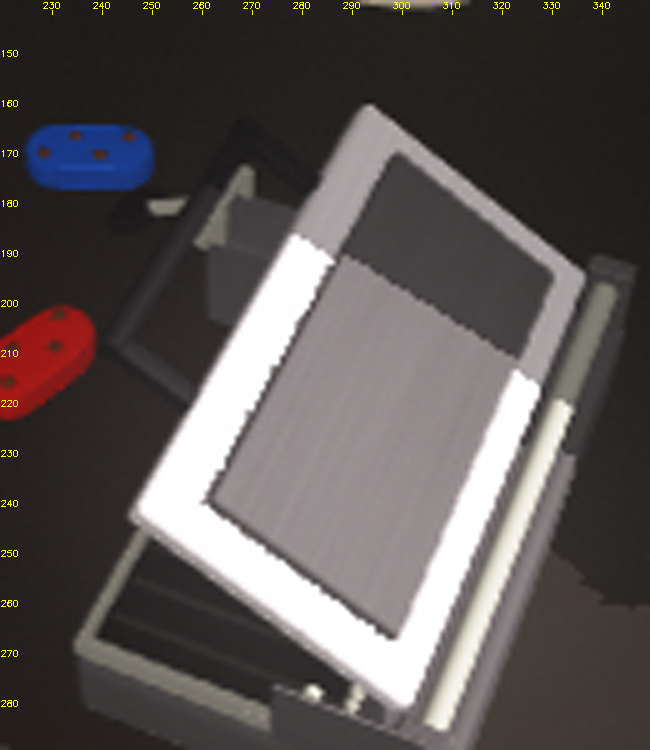

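View pics/c1.png

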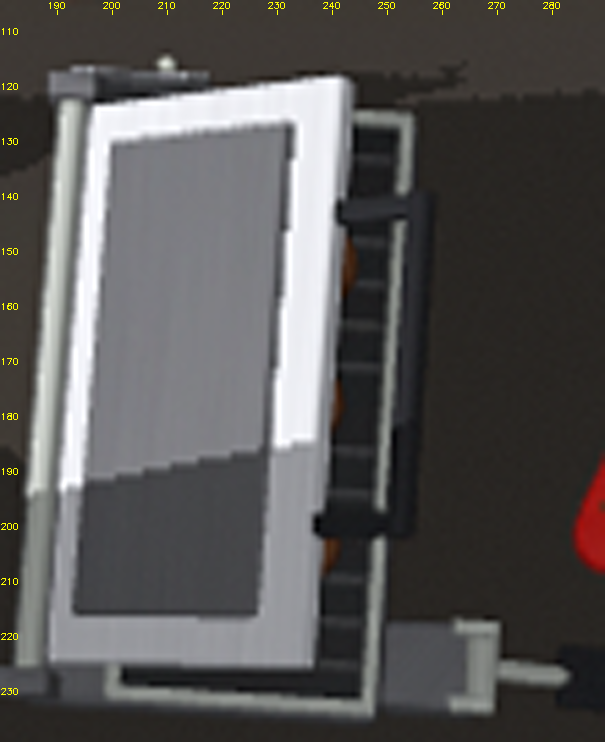

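```bash
python3 - <<'E'
from h import *
P={}
for n,s,t in [('fx+',(246.5,241.9),(241.5,118.9)),('fx-',(293.1,160.5),(236.3,225.9)),('hx+',(300.5,281.1),(196.8,124)),('hx-',(336.5,194.5),(188.2,225)),('b+',(242.1,207),(256.6,141)),('b-',(268.1,164.5),(252.8,201.5)),('pin',(281.5,277.4),(209.75,115.75))]:
    p,e=tri(s,t); P[n]=gt(p); print(n,np.round(P[n],1),round(e,1))
for a,b in(('fx+','hx+'),('fx-','hx-')):
    d=P[a]-P[b]; print(np.linalg.norm(d[1:]),np.arctan2(d[2],-d[1]))
for a in('b+','b-'): print(np.arctan2(P[a][2]-90,80-P[a][1]), np.hypot(P[a][2]-90,80-P[a][1]))
for a in (.48,.5,.52,.54,.56,.58):
    Q=[lidpt(142,170,a,7.5),lidpt(-142,170,a,7.5)]
    print(a,np.round(proj('top',Q),1).tolist(),np.round(proj('scene',Q),1).tolist())
E
```

```text
fx+ [140.6 -63.3 177.8] 0.6
fx- [-143.   -64.   176.6] 6.3
hx+ [142.   66.4 101. ] 0.9
hx- [-141.7   69.   100.5] 0.8
b+ [  75.5 -105.7  204.8] 2.7
b- [ -79.9 -106.2  201.3] 0.1
pin [161.4  28.4 122.5] 0.3
150.70131670479782 0.5344493531064571
153.23129727040043 0.5196384309714974
0.5537817790124094 218.29861376386694
0.5389888592390194 216.9274804670163
0.48 [[243.2, 118.7], [236.5, 225.9]] [[244.7, 242.5], [290.6, 160.8]]
0.5 [[242.5, 118.3], [235.7, 225.8]] [[245.4, 242.0], [291.2, 160.1]]
0.52 [[241.8, 118.0], [235.0, 225.7]] [[246.1, 241.5], [291.9, 159.5]]
0.54 [[241.0, 117.6], [234.2, 225.6]] [[246.8, 241.0], [292.7, 158.9]]
0.56 [[240.3, 117.3], [233.4, 225.5]] [[247.6, 240.6], [293.4, 158.3]]
0.58 [[239.5, 116.9], [232.5, 225.3]] [[248.3, 240.1], [294.1, 157.7]]
```

View pics/s14.png

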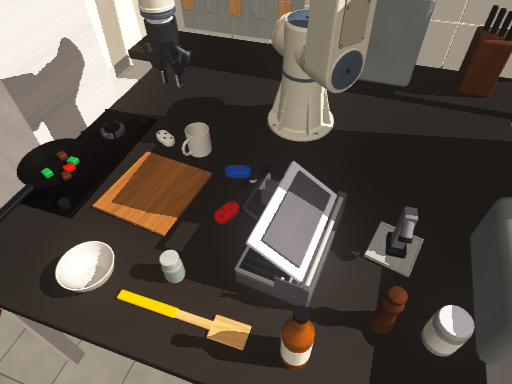

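View pics/t14.png

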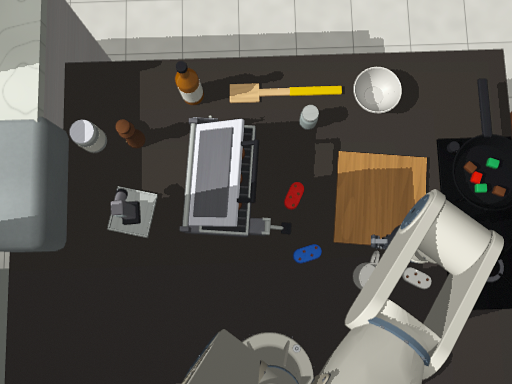

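```bash
python3 -c "
from rig import r
print(r.sense()['qvel'].round(3), r.sense()['clock']); print(r.sign_off())"
```

```text
[ 0.048 -0.019  0.026  0.012  0.01   0.028] 45.25
the job is handed in; nothing more can be done
None
```

The job is done in the order asked and handed in at about 45 s of robot time; no verdict was given.

- **Lid and lever:** I opened the lid to about 1.59 rad (upright) and pushed the heat lever to its bottom stop. In the pictures its paddle is within about 1 px of where the stop position should appear.
- **Thermometer:** I held it on the steel spot for about 2.5 s from 165 mm. The computed line of sight missed the spot's centre by under 1 mm, but this rests on the grip position and not on a direct view of the nose. It stands upright in its tray again.
- **Koftas:** There were three on the board, and all three lie flat, side by side on the plate, about 70 mm apart. The board is empty.
- **Lid ajar:** I left it close to 30 degrees (0.524 rad). My estimates ranged from 0.52 to 0.55 rad (lid corners in the pictures 0.52 to 0.53, gripper position 0.53 to 0.55). Measured the same way, the 30 degree pin itself read 0.56, so I can't place the angle better than about 0.02 rad.
- **Bystanders:** Salt jar, pepper mill, mug and the look-alikes look unmoved in the last pictures, and the arm touches nothing.

**Possible problem:** pushing the lever onto its stop with the fingertips briefly raised the measured contact force to about 50 N. That is under the 120 N wrist limit. The 40 N limit names the arm and the gripper's body, so it may or may not count fingertips.

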